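# Refit the lens of the stand magnifier

## Robot

A 6-joint arm with a two-finger parallel gripper is mounted at the origin on a cart in front of the work surface, level with it; the furniture and walls round the work are solid. World frame = base frame: x ahead of the robot, y to its left, z up, the work surface at z = 0. Lengths are in mm, angles in rad, forces in N, time in s.
With the tool pointing down it reaches from about 350 to 775 mm from the base axis. Payload 7.3 kg.
Tool frame: the origin (TCP) lies between the finger pads; the fingertips stand 17 mm ahead of it and the grasp point (between the pads) lies 2 mm behind it; z points along the fingers, y is the direction in which the jaws open and shut (so a half turn about z gives the same grasp; the last joint's range is limited). The gripper opens to 92 mm and grips with 3 to 60 N. Pads are 19 mm wide; open, the fingers measure 130 mm over their backs; the gripper's body (75 mm by 190 mm) begins 47 mm behind the grasp point.
Start: joints at [-1.378, 0.342, 1.524, -0, 1.275, -0.146], TCP at [174.509, -495.166, 243.741] pointing down, gripper open.
Joint ranges: [-2.53, 2.53], [-0.77, 2.02], [0.04, 2.7], [-1, 4.14], [0.28, 2.66], [-3.11, 3.11]. Speed limits (rad/s): [2.57, 2.57, 3.14, 3.14, 3.14, 3.14].

## Interface

Orientations are given as [roll, pitch, yaw] about the fixed x, y, z axes, in that order (R = Rz(yaw) Ry(pitch) Rx(roll)).
In Python, from plant import get_obs, capture, get_calibration, close_job gives the robot as it stands.
- The arm moves only by the tool carry_out, never from a script. Its argument "moves" is one flat list of numbers, 7 for each row, row after row: the shift along the tool's x, y, z normalised to -1 to 1, where 1 is 40 cm, then the turn, a rotation vector about the tool's x, y, z normalised to -1 to 1, where 1 is 30 degrees, then the opening, from 0 (shut) to 1 (fully open). A call has exactly 8 rows; each row is the pose to reach, as a shift and turn from the pose measured when the call began, along the tool's axes at that moment; what a row does not reach only later rows make up. A row lasts 1/10 s, in which the tool goes at most 50 mm and 8.59 degrees, less where a joint would pass 70% of its speed; a pose out of reach is approached as far as the arm can. A call with a number of a shift or a turn outside -1 to 1 is refused whole. A call with a gripper value outside its range is refused whole. The fingers move at their own pace and stop on an object; the grip force is fixed at half the most. Time passes only in rows, so rows that repeat a pose let the fingers close, or fill a call up. It gives the time, the measured TCP pose, the force and the opening at its end, in the units of the state.
- get_obs(): the state, without advancing time (a new reading comes with each control period).
- capture(name): name is "scene" or "top" or "wrist"; returns the picture (400x640x3 uint8, red, green, blue); there is no depth.
- get_calibration(name): a dict with "vfov" (degrees; the focal length in pixels is half the picture's height over the tangent of half this angle, whatever the lens; pixels are square), "cx", "cy" (the principal point, pixels), "dist" ([k1, k2, p1, p2, k3] as OpenCV has them; the pictures are not rectified), "cam_to_world" (4x4, takes a point from camera to world coordinates). Camera axes: x right, y up, looking along -z (the intrinsics and any distortion apply to the point x, -y, -z); pixel columns grow to the right and rows downward; lengths in mm; the calibration is good to about 2 mm. A picture is of the moment at which its call begins: read the wrist's pose just before it. get_calibration takes no time and is no camera call; for the wrist camera it gives the pose at the moment of the call.
- close_job(): hands the job in, once; it reports no verdict.
The state is a dict: "time": time; "joint_positions": joint angles; "dq": joint speeds; "tau": joint torques, N m; "tool_pos": TCP position; "tcp_rot": TCP orientation; "contact_force": force on the tool from outside, world axes, zero at the start; "moment": the same for the moment, N m; "grip_width": finger opening in mm.
Only numpy, scipy, OpenCV 4.12 (cv2) and the standard library are available. Lean on these libraries where they do the work, as an engineer would, in place of code of your own. Each camera call takes 0.05 s, during which the arm holds its last target.

## Task

Put the stand magnifier back together: set the smaller of the two mounted lenses flat into the round recess of the stand without dropping it from a height, then swing the arm with the brass retaining ring over it until the arm meets its stop, and screw the ring down clockwise until it is snug on the lens. Leave the larger lens, the rosin cake and the pin tin where they are.

Things in the scene. Friction and masses are not known exactly. Their poses are not given: they have to be found in the camera images.
- lens: The lens to fit: clear glass in a plain aluminium rim, a disc 46 mm in diameter and 16 mm thick, both faces alike, about 60 g, lying flat on the bench to the left of the stand. Origin: centre of the underside, z up. Seated, its lower 9 mm is in the recess and 7 mm stands proud, so hold it by its upper 7 mm when setting it in.
- large_lens: Bystander of the same make: 60 mm in diameter, 16 mm thick, too large for the recess, lying flat. Origin: centre of the underside. Leave it where it is.
- rosin_cake: Bystander: round rosin cake in a dark collar, 45 mm across, 16 mm high, on the bench right of the stand and towards the robot. Origin: centre of the underside.
- pin_tin: Bystander: open round brass tin, 65 mm across, 28 mm high, on the bench right of the stand. Origin: centre of the underside.
- stand: Stand magnifier, fixed to the bench: a dark steel plate 92 x 92 mm, 20 mm thick, on 50 mm legs, its top 70 mm above the bench, with a see-through round lens cell in the middle. Origin: on the bench under the cell's centre; x points from the cell to the pivot of the swing arm (away from the robot when yaw is 0), z up. The part that carries the pivot runs on to x = +95 mm.
- cell_seat (a point): Centre of the ledge on which the lens sits, 61 mm above the bench. The recess above the ledge is 9 mm deep (mouth at 70 mm) and 50 mm in diameter with a 2 mm chamfered mouth; the hole below the ledge is 38 mm in diameter. Axes as the stand's.
- pivot (a point): Point on the upright axis of the swing arm, 91 mm above the bench, 78 mm from the cell's axis along the stand's +x.
- swing_arm (a joint): Turn of the aluminium swing arm about the pivot, rad: 0 = closed on its stop, with the arm along the stand's -x and the ring exactly above the cell; grows counterclockwise seen from above to 2.1 fully open (to the right). It stays where it is left (friction 0.06 N m). The arm is 8 mm thick, from 83 to 91 mm above the bench, and passes clear over a seated lens; the ring's axis is 78 mm and the knob's 146 mm from the pivot.
- knob_middle (a point): Middle of the round upright wooden knob at the free end of the arm, 40 mm clear of the ring's head, 107 mm above the bench; the knob is 13 mm in diameter and 20 mm high (97 to 117 mm above the bench), and can be pinched from above (fingers across the arm, clear of the ring) or pushed.
- clamp_ring: Brass retaining ring with a knurled head, 56 mm in diameter and 16 mm high, above the arm, and a 40 mm barrel that goes through the arm; a sprung steel washer at the barrel's foot (20 N/mm, 1 to 2 mm of give) presses on the lens; 31 mm hole through the middle. Carried by the arm. Origin: on the ring's axis, 8 mm below the arm's top face when fully unscrewed.
- ring_middle (a point): Centre of the ring's knurled head, half way up it: 106 mm above the bench with the ring fully unscrewed (head from 98 to 114 mm), up to 5.6 mm lower when screwed down.
- ring_screw (a joint): Turn of the ring in the arm, rad: 0 = fully unscrewed, grows clockwise seen from above, and the ring goes down 12 mm a turn (1.91 mm a rad). With the arm closed and the lens seated its sprung foot meets the lens at about 2.36; 0.2 to 0.5 rad more compresses the spring and makes it snug (about 8 to 20 N); the thread ends in a hard stop at 2.95. It stays where it is left (friction 0.05 N m).

How it is judged:
By the outcome, as a careful person would: the job done as asked, in the order asked, and still so for the second after the job is handed in, with the robot touching nothing.
It also fails if it takes over 64 s, if anything falls off the work surface, if the arm or the gripper's body presses on something with over 40 N, if the wrist force passes 120 N, or if a joint passes its speed limit or range.

## Working session

There is one attempt and no reset: what is moved stays moved. The work goes in short steps, Python scripts to look and compute and a tool call to move; the robot and the scene stay as the last step left them, time stands still between calls to the robot, and variables do not carry over. Pictures are saved under pics/ and viewed, and the job is handed in when it is done.

Besides the shell and the picture viewer there is one more tool, called after "Emit:" by a JSON object that holds its "method" and its "body", one argument or row to a line. carry_out: Moves the arm, as the interface text tells. Scaled input: -1 to 1 covers 40 cm each way for a shift and 30 degrees each way for a turn. Its arguments: {"type":"object","properties":{"moves":{"type":"array","items":{"type":"number"}}},"required":["moves"]}

```bash
ls; mkdir -p pics; python3 - <<'E'
from plant import *
import cv2
print(get_obs())
for n in ("scene","top"):
    c=get_calibration(n); print(n,c)
    cv2.imwrite(f"pics/{n}0.png",capture(n)[:,:,::-1])
E
```

```text
pics
{'time': 0.0, 'joint_positions': array([-1.37799604e+00,  3.42759689e-01,  1.52507513e+00, -7.20613884e-06,
        1.27539015e+00, -1.45998903e-01]), 'dq': array([-3.29690128e-04, -6.73661829e-04,  4.08168314e-04,  3.11056493e-05,
       -1.41286400e-03, -3.04893691e-04]), 'tau': array([-6.17696824e-04, -4.31245780e+01, -2.44221890e+01,  7.17393612e-02,
        5.59275330e-02, -1.56122169e-04]), 'tool_pos': array([ 174.42741167, -494.74755963,  243.00547841]), 'tcp_rot': array([-3.13997670e+00, -2.30653206e-04,  3.38801110e-01]), 'contact_force': array([-0.83502959,  1.38746121,  0.44596977]), 'moment': array([ 0.05610469,  0.00560796, -0.05409015]), 'grip_width': 91.38543580416878}
scene {'vfov': 52.55804942006402, 'cx': 315.27490862707253, 'cy': 200.72868610780026, 'dist': array([-0.04354249,  0.        ,  0.        ,  0.        ,  0.        ]), 'cam_to_world': array([[-8.20761528e-01,  2.83861505e-01, -4.95755140e-01,
         4.38806418e+01],
       [-5.71228167e-01, -3.97179372e-01,  7.18294457e-01,
         6.35972035e+02],
       [ 6.99243061e-03,  8.72737757e-01,  4.88139236e-01,
         5.52422560e+02],
       [ 0.00000000e+00,  0.00000000e+00,  0.00000000e+00,
         1.00000000e+00]])}
top {'vfov': 48.757301500608705, 'cx': 319.5128736555904, 'cy': 209.65523273776574, 'dist': array([0.02485056, 0.        , 0.        , 0.        , 0.        ]), 'cam_to_world': array([[-1.38889234e-02,  9.76393695e-01, -2.15551501e-01,
         2.58523149e+02],
       [-9.99889862e-01, -1.24344459e-02,  8.10237482e-03,
        -4.30674717e+01],
       [ 5.23084420e-03,  2.15640294e-01,  9.76458858e-01,
         1.30976904e+03],
       [ 0.00000000e+00,  0.00000000e+00,  0.00000000e+00,
         1.00000000e+00]])}
```

View pics/scene0.png

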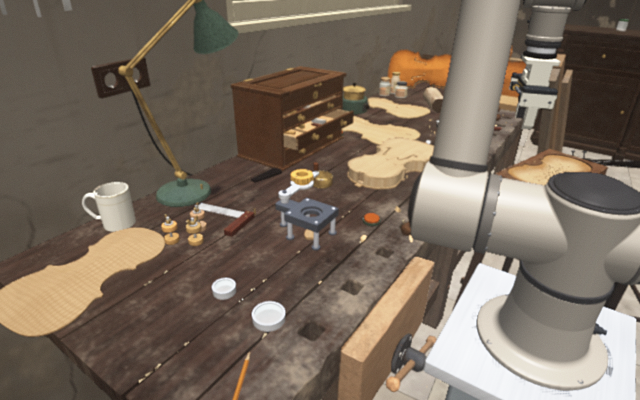

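View pics/top0.png

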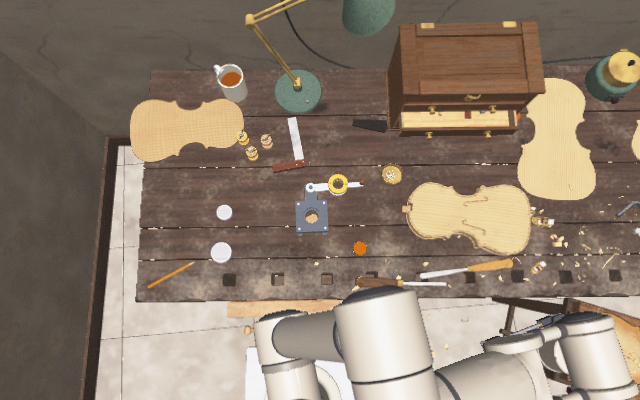

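```bash
cat > h.py <<'E'
from plant import *
import cv2, numpy as np
from scipy.spatial.transform import Rotation as R
def K(c):
    f=200/np.tan(np.radians(c['vfov']/2)); return np.array([[f,0,c['cx']],[0,f,c['cy']],[0,0,1.]])
def ray(c,uv):
    u=cv2.undistortPoints(np.array([[uv]],float),K(c),np.array(c['dist']))[0,0]
    T=c['cam_to_world']; d=T[:3,:3]@np.array([u[0],-u[1],-1]); return T[:3,3],d
def onz(c,uv,z):
    o,d=ray(c,uv); return o+d*(z-o[2])/d[2]
def proj(c,P):
    T=c['cam_to_world']; p=T[:3,:3].T@(np.array(P,float)-T[:3,3]); q=np.array([p[0],-p[1],-p[2]])
    return cv2.projectPoints(q[None],np.zeros(3),np.zeros(3),K(c),np.array(c['dist']))[0][0,0]
def delta(target,rpy=None):
    """shift in tool axes, normalised; and rotvec normalised"""
    o=get_obs(); Rt=R.from_euler('xyz',o['tcp_rot'])
    s=Rt.inv().apply(np.array(target)-o['tool_pos'])/400
    r=np.zeros(3)
    if rpy is not None: r=np.degrees((Rt.inv()*R.from_euler('xyz',rpy)).as_rotvec())/30
    return np.round(s,4),np.round(r,4)
def snap(n,fn,box=None,k=1):
    c=get_calibration(n); im=capture(n)
    np.savez(f"pics/{fn}.npz",im=im,T=c['cam_to_world'])
    o=im if box is None else im[box[1]:box[3],box[0]:box[2]]
    cv2.imwrite(f"pics/{fn}.png",cv2.resize(o,None,fx=k,fy=k,interpolation=cv2.INTER_CUBIC)[:,:,::-1]); return c,im
E
python3 - <<'E'
from h import *
im=cv2.imread('pics/top0.png'); c=get_calibration('top')
cv2.imwrite('pics/top0z.png',cv2.resize(im[150:280,200:400],None,fx=4,fy=4,interpolation=cv2.INTER_CUBIC))
for n,uv,z in [('lens',(224,212),16),('large',(221,252),16),('cell',(312,218),70),('ring',(338,184),114),('pivot',(311,189),91),('knob',(361,184),117),('rosin',(360,248),16),('tin',(391,174),28)]:
    print(n,onz(c,uv,z).round(1))
E
```

```text
lens [540.6 232.   16. ]
large [420.7 236.8  16. ]
cell [508.  -31.5  70. ]
ring [ 595.7 -106.   114. ]
pivot [588.3 -29.7  91. ]
knob [ 594.  -170.3  117. ]
rosin [ 426.9 -171.5   16. ]
tin [ 649.3 -271.7   28. ]
```

View pics/top0z.png

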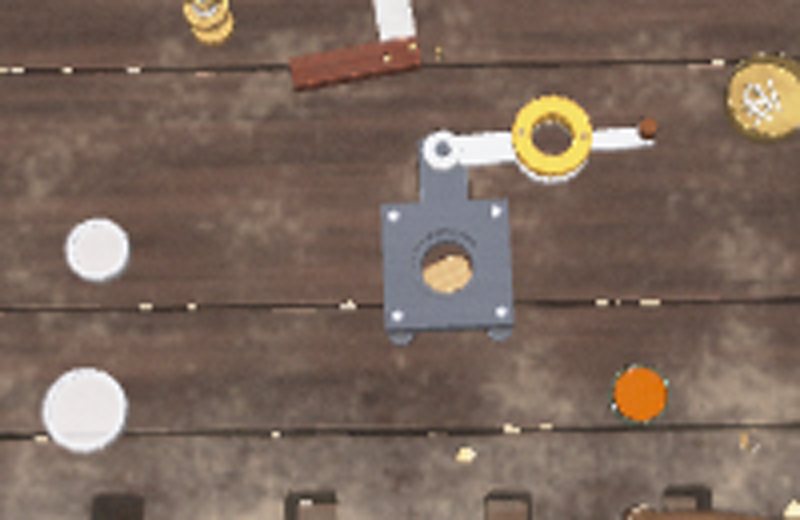

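```bash
python3 - <<'E'
from h import *
o=get_obs();c=get_calibration('wrist');print({k:c[k] for k in c if k!='cam_to_world'})
T=np.eye(4);T[:3,:3]=R.from_euler('xyz',o['tcp_rot']).as_matrix();T[:3,3]=o['tool_pos']
print((np.linalg.inv(T)@c['cam_to_world']).round(3))
print(delta([420,-100,260],[np.pi,0,0]))
E
```

```text
{'vfov': 71.9604011965007, 'cx': 318.53623105396264, 'cy': 201.83764393094327, 'dist': array([-0.03072795,  0.        ,  0.        ,  0.        ,  0.        ])}
[[  -0.       0.96     0.279   75.417]
 [   1.       0.       0.      -1.812]
 [  -0.       0.279   -0.96  -140.799]
 [   0.       0.       0.       1.   ]]
(array([ 0.907 , -0.7269, -0.041 ]), array([-0.0026,  0.    ,  0.6471]))
```

Emit:
{"method": "carry_out", "body": {
  "moves": [0.907,-0.727,-0.041,0,0,0.647,1,0.907,-0.727,-0.041,0,0,0.647,1,0.907,-0.727,-0.041,0,0,0.647,1,0.907,-0.727,-0.041,0,0,0.647,1,0.907,-0.727,-0.041,0,0,0.647,1,0.907,-0.727,-0.041,0,0,0.647,1,0.907,-0.727,-0.041,0,0,0.647,1,0.907,-0.727,-0.041,0,0,0.647,1]
}}

```text
time: 0.9
tool_pos: [384.9, -155.4, 257.7]
tcp_rot: [-3.14, 0.0, -0.0]
contact_force: [0.1, -0.4, -0.3]
grip_width: 91.7
```

```bash
python3 - <<'E'
from h import *
o=get_obs();print(o['time'],o['tool_pos'],o['tcp_rot'],o['dq'].round(2),o['joint_positions'].round(2))
snap('wrist','w1')
print(delta([500,-60,290],[np.pi,0,0]))
E
```

```text
0.9 [ 384.89106733 -155.3655353   257.65882952] [-3.14026454e+00  2.72380028e-04 -3.41676512e-04] [ 1.23  0.1  -0.17 -0.    0.06  1.22] [-0.57  0.13  1.77  0.    1.24  1.  ]
(array([ 0.2816, -0.2218, -0.0783]), array([-0.0096, -0.0044,  0.0101]))
```

View pics/w1.png

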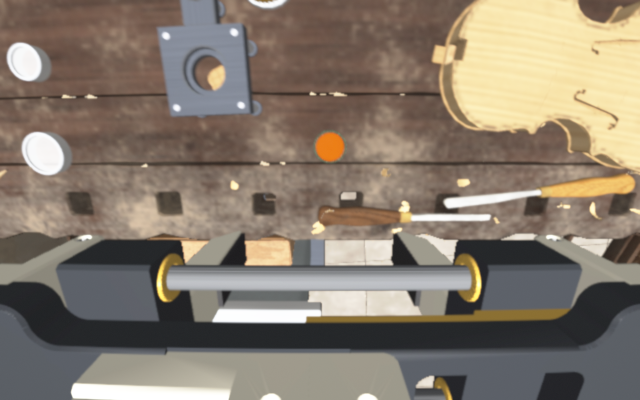

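Emit:
{"method": "carry_out", "body": {
  "moves": [0.28,-0.22,-0.08,0,0,0.01,1,0.28,-0.22,-0.08,0,0,0.01,1,0.28,-0.22,-0.08,0,0,0.01,1,0.28,-0.22,-0.08,0,0,0.01,1,0.28,-0.22,-0.08,0,0,0.01,1,0.28,-0.22,-0.08,0,0,0.01,1,0.28,-0.22,-0.08,0,0,0.01,1,0.28,-0.22,-0.08,0,0,0.01,1]
}}

```text
time: 1.75
tool_pos: [498.6, -61.6, 290.6]
tcp_rot: [-3.137, -0.002, -0.002]
contact_force: [-0.2, 0.1, -0.3]
grip_width: 92.1
```

```bash
python3 - <<'E'
from h import *
o=get_obs();print(o['time'],o['tool_pos'],o['tcp_rot'],o['dq'].round(2))
snap('wrist','w2')
print(delta([500,230,220],[np.pi,0,0]))
E
```

```text
1.75 [498.64125557 -61.60867087 290.62024888] [-3.13653094e+00 -1.86464361e-03 -1.74806415e-03] [ 0.    0.   -0.01  0.    0.    0.  ]
(array([ 0.0016, -0.728 ,  0.1804]), array([-0.0095, -0.004 , -0.0029]))
```

View pics/w2.png

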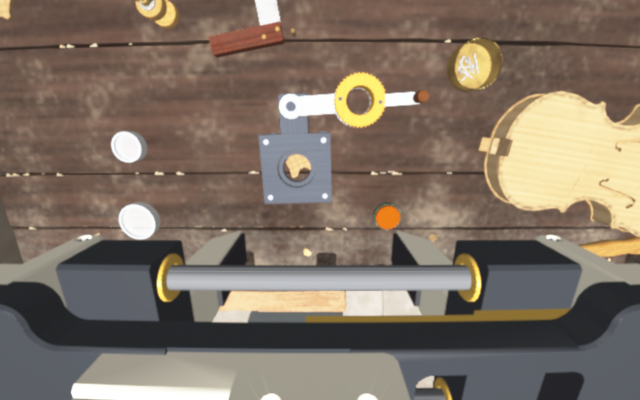

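```bash
cat > m.py <<'E'
from h import *
d=np.load('pics/w2.npz');im=d['im'];c=get_calibration('wrist');c['cam_to_world']=d['T']
hsv=cv2.cvtColor(im,cv2.COLOR_RGB2HSV)
def comps(m,box,minA=20):
    mm=np.zeros_like(m);x0,y0,x1,y1=box;mm[y0:y1,x0:x1]=m[y0:y1,x0:x1]
    cs,_=cv2.findContours(mm,cv2.RETR_EXTERNAL,cv2.CHAIN_APPROX_NONE)
    return sorted([k for k in cs if cv2.contourArea(k)>minA],key=cv2.contourArea)[::-1]
def world(cnt,z): return np.array([onz(c,p[0],z) for p in cnt.astype(float)])[:,:2].astype(np.float32)
for n,p in dict(plate=(275,160),plate2=(320,190),ring=(345,85),knob=(423,97),arm=(320,103),bench=(200,150),lens=(128,140),lensrim=(143,150)).items(): print(n,im[p[1],p[0]],hsv[p[1],p[0]])
k=cv2.resize(im[70:220,240:440],None,fx=4,fy=4,interpolation=cv2.INTER_CUBIC);cv2.imwrite('pics/w2z.png',k[:,:,::-1])
k=cv2.resize(im[120:245,90:180],None,fx=4,fy=4,interpolation=cv2.INTER_CUBIC);cv2.imwrite('pics/w2l.png',k[:,:,::-1])
E
python3 m.py
```

```text
plate [138 144 158] [111  32 158]
plate2 [136 143 156] [110  33 156]
ring [254 241 114] [ 27 141 254]
knob [169 104  66] [ 11 155 169]
arm [254 254 254] [  0   0 254]
bench [126 104  89] [ 12  75 126]
lens [248 246 245] [ 10   3 248]
lensrim [126 126 124] [ 30   4 126]
```

View pics/w2z.png

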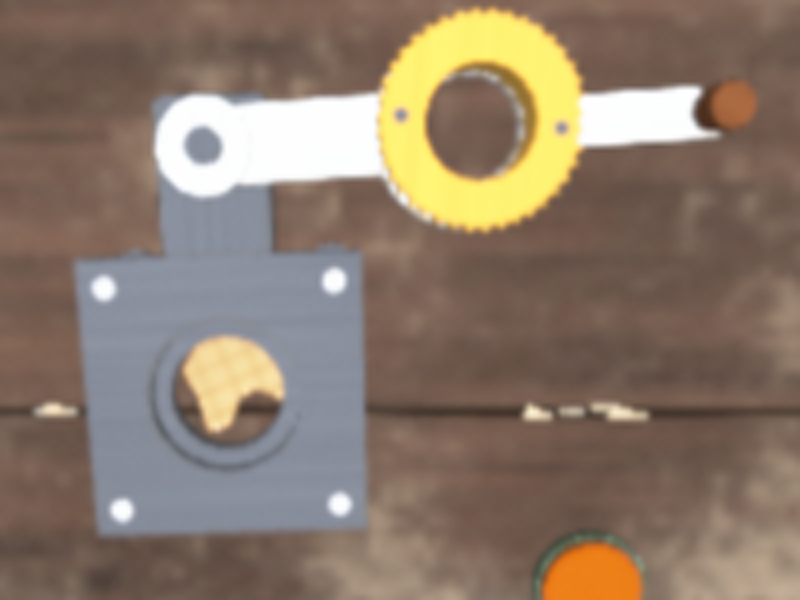

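View pics/w2l.png

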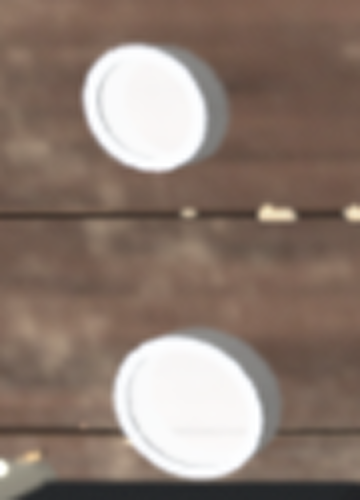

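```bash
cat > m2.py <<'E'
from m import *
white=((hsv[...,1]<25)&(hsv[...,2]>190)).astype(np.uint8)
for k in comps(white,(90,120,180,245),100):
    w=world(k,16);(x,y),r=cv2.minEnclosingCircle(w);e=cv2.fitEllipse(w);print('lens',e[0],e[1])
yel=((hsv[...,0]>18)&(hsv[...,0]<34)&(hsv[...,1]>90)&(hsv[...,2]>150)).astype(np.uint8)
w=world(comps(yel,(320,60,400,140))[0],114);e=cv2.fitEllipse(w);print('ring',e)
ring=np.array(e[0])
kn=((hsv[...,0]<16)&(hsv[...,1]>120)&(hsv[...,2]>140)).astype(np.uint8)
w=world(comps(kn,(412,85,440,110),8)[0],117);e=cv2.minEnclosingCircle(w);print('knob',e)
knob=np.array(e[0])
pl=((hsv[...,0]>95)&(hsv[...,0]<125)&(hsv[...,1]>15)).astype(np.uint8)
cs=comps(pl,(250,134,340,215))
w=world(np.concatenate(cs[:1]),70);b=cv2.minAreaRect(w);print('plate',b)
for p in [(240+103/4,70+288/4),(240+334/4,70+280/4),(240+340/4,70+503/4),(240+121/4,70+510/4)]: print('screw',onz(c,(p[0]-.4,p[1]-.4),70).round(1))
# cell mouth circle/ledge
print('pivot',onz(c,(240+203/4-.4,70+145/4-.4),91).round(1), 'hole inner',onz(c,(240+230/4-.4,70+392/4-.4),61).round(1))
v=knob-ring;print('armdir',np.degrees(np.arctan2(v[1],v[0])),np.linalg.norm(v)); print('pivot from arm',ring-78*v/np.linalg.norm(v))
E
python3 m2.py|grep -v rgb
```

```text
plate [138 144 158] [111  32 158]
plate2 [136 143 156] [110  33 156]
ring [254 241 114] [ 27 141 254]
knob [169 104  66] [ 11 155 169]
arm [254 254 254] [  0   0 254]
bench [126 104  89] [ 12  75 126]
lens [248 246 245] [ 10   3 248]
lensrim [126 126 124] [ 30   4 126]
lens (419.5964050292969, 238.8412628173828) (59.87940979003906, 60.54612731933594)
lens (540.19580078125, 233.1371612548828) (45.729881286621094, 45.921180725097656)
ring ((596.8333740234375, -103.88960266113281), (54.36985397338867, 55.878414154052734), 100.56477355957031)
knob ((601.3037109375, -172.016357421875), 5.839205741882324)
plate ((514.02880859375, -28.296348571777344), (90.93650817871094, 91.3076171875), 0.5280364751815796)
screw [549.7   9.7  70. ]
screw [552.  -64.7  70. ]
screw [477.9 -67.   70. ]
screw [475.6   7.6  70. ]
pivot [592.2 -26.   91. ] hole inner [514.4 -29.8  61. ]
armdir -86.24575137412029 68.27326435989082
pivot from arm [591.72615845 -26.05698515]
```

Emit:
{"method": "carry_out", "body": {
  "moves": [0.04,-0.736,0.276,-0.01,-0.004,-0.003,1,0.04,-0.736,0.276,-0.01,-0.004,-0.003,1,0.04,-0.736,0.276,-0.01,-0.004,-0.003,1,0.04,-0.736,0.276,-0.01,-0.004,-0.003,1,0.04,-0.736,0.276,-0.01,-0.004,-0.003,1,0.04,-0.736,0.276,-0.01,-0.004,-0.003,1,0.04,-0.736,0.276,-0.01,-0.004,-0.003,0.75,0.04,-0.736,0.276,-0.01,-0.004,-0.003,0.75]
}}

```text
time: 2.6
tool_pos: [514.8, 234.4, 180.8]
tcp_rot: [3.141, 0.002, 0.003]
contact_force: [-1.0, -1.1, -0.3]
grip_width: 80.3
```

```bash
cat > lens.py <<'E'
from h import *
import sys
o=get_obs();print(o['time'],o['tool_pos'],o['tcp_rot'],o['dq'].round(2),o['grip_width'])
c,im=snap('wrist',sys.argv[1]);hsv=cv2.cvtColor(im,cv2.COLOR_RGB2HSV)
white=((hsv[...,1]<25)&(hsv[...,2]>190)).astype(np.uint8); white[235:]=0
cs,_=cv2.findContours(white,cv2.RETR_EXTERNAL,cv2.CHAIN_APPROX_NONE)
for k in cs:
    if cv2.contourArea(k)>800:
        w=np.array([onz(c,p[0],16) for p in k.astype(float)])[:,:2].astype(np.float32);print(cv2.fitEllipse(w))
E
python3 lens.py w3; python3 - <<'E'
from h import *
print(delta([540.2,233.1,90],[np.pi,0,0]))
E
```

```text
2.6 [514.76786706 234.42991915 180.77713513] [3.14076142e+00 1.94911689e-03 2.56797478e-03] [-0.05 -0.04  0.01 -0.02  0.01 -0.03] 80.27753906900965
((540.228759765625, 233.61355590820312), (46.28319549560547, 47.03114318847656), 95.6296157836914)
(array([ 0.0624, -0.0003,  0.229 ]), array([0.0019, 0.0013, 0.0021]))
```

View pics/w3.png

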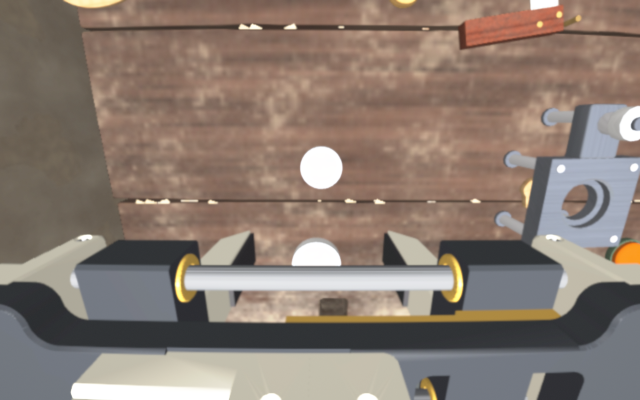

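Emit:
{"method": "carry_out", "body": {
  "moves": [0.0636,0.002,0.2,0.002,0.001,0.002,0.75,0.0636,0.002,0.3,0.002,0.001,0.002,0.75,0.0636,0.002,0.34,0.002,0.001,0.002,0.75,0.0636,0.002,0.34,0.002,0.001,0.002,0.75,0.0636,0.002,0.36,0.002,0.001,0.002,0.75,0.0636,0.002,0.37,0.002,0.001,0.002,0.75,0.0636,0.002,0.382,0.002,0.001,0.002,0.75,0.0636,0.002,0.382,0.002,0.001,0.002,0.75]
}}

```text
time: 3.45
tool_pos: [541.0, 232.2, 29.8]
tcp_rot: [-3.141, -0.001, 0.0]
contact_force: [-0.3, 0.3, 0.3]
grip_width: 68.9
```

```bash
python3 - <<'E'
from h import *
o=get_obs();print(o['tool_pos'],o['tcp_rot'],o['contact_force'])
snap('wrist','w4')
print(delta([540.2,233.5,27.3],[np.pi,0,0]))
E
```

```text
[540.9902602  232.19480646  29.78178167] [-3.14113211e+00 -1.32656246e-03  6.77261948e-05] [-0.31331368  0.285953    0.25558088]
(array([-0.002 , -0.0031,  0.0062]), array([-0.0008, -0.0024,  0.0005]))
```

View pics/w4.png

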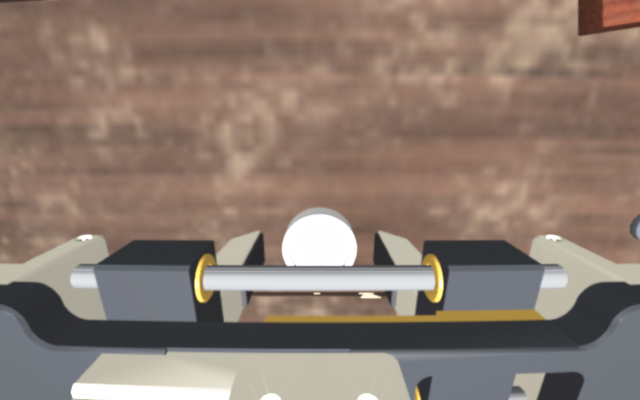

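Emit:
{"method": "carry_out", "body": {
  "moves": [-0.002,-0.002,0.006,-0.001,-0.002,0,0.75,-0.002,-0.002,0.006,-0.001,-0.002,0,0.75,-0.002,-0.002,0.006,-0.001,-0.002,0,0.3,-0.002,-0.002,0.006,-0.001,-0.002,0,0.3,-0.002,-0.002,0.006,-0.001,-0.002,0,0.3,-0.002,-0.002,0.006,-0.001,-0.002,0,0.3,-0.002,-0.002,0.006,-0.001,-0.002,0,0.3,-0.002,-0.002,0.006,-0.001,-0.002,0,0.3]
}}

```text
time: 4.3
tool_pos: [540.2, 233.1, 27.4]
tcp_rot: [3.141, -0.0, 0.0]
contact_force: [0.7, -1.4, -0.1]
grip_width: 44.7
```

```bash
python3 - <<'E'
from h import *
for i in range(1):
    o=get_obs();print(o['tool_pos'],o['tcp_rot'],o['contact_force'],o['grip_width'])
E
```

```text
[540.19021573 233.05353191  27.39438336] [ 3.14148330e+00 -2.02281307e-04  2.21622556e-04] [ 0.69690297 -1.41258015 -0.13282178] 44.69104546149171
```

Emit:
{"method": "carry_out", "body": {
  "moves": [0,0,-0.05,0,0,0,0.3,0,0,-0.1,0,0,0,0.3,0,0,-0.2,0,0,0,0.3,0,0,-0.3,0,0,0,0.3,0,0.1,-0.35,0,0,0,0.3,0,0.2,-0.35,0,0,0,0.3,0,0.2,-0.35,0,0,0,0.3,0,0.2,-0.35,0,0,0,0.3]
}}

```text
time: 5.1
tool_pos: [540.2, 152.4, 167.4]
tcp_rot: [-3.141, -0.0, -0.002]
contact_force: [0.1, 0.6, -0.7]
grip_width: 44.9
```

```bash
python3 - <<'E'
from h import *
o=get_obs();print(o['tool_pos'],o['tcp_rot'],o['contact_force'],o['grip_width'])
snap('wrist','w5')
print(delta([513.9,-28.5,130],[np.pi,0,0.031]))
E
```

```text
[540.15159762 152.41317839 167.43982312] [-3.14137143e+00 -3.21521060e-05 -1.94821732e-03] [ 0.09607113  0.61305646 -0.70034597] 44.86048976594529
(array([-0.0651,  0.4544,  0.0928]), array([-0.0005,  0.0007, -0.0602]))
```

View pics/w5.png

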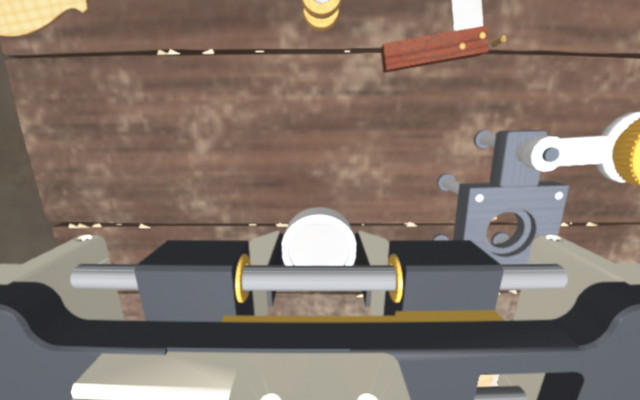

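Emit:
{"method": "carry_out", "body": {
  "moves": [-0.065,0.1,0,0,0,0,0.3,-0.065,0.2,0,0,0,0,0.3,-0.065,0.3,0,0,0,0,0.3,-0.065,0.4,0,0,0,0,0.3,-0.065,0.454,0.05,0,0,0,0.3,-0.065,0.454,0.09,0,0,0,0.3,-0.065,0.454,0.09,0,0,0,0.3,-0.065,0.454,0.09,0,0,0,0.3]
}}

```text
time: 5.95
tool_pos: [514.1, -27.4, 131.0]
tcp_rot: [-3.141, 0.001, 0.001]
contact_force: [0.7, -0.0, -0.5]
grip_width: 44.8
```

```bash
python3 - <<'E'
from h import *
o=get_obs();print(o['tool_pos'],o['tcp_rot'],o['contact_force'],o['grip_width'])
snap('wrist','w6');snap('scene','s6',(230,130,430,280),4)
print(delta([513.9,-28.5,103],[np.pi,0,0.0]))
E
```

```text
[514.08020025 -27.37933356 131.02091888] [-3.14092984e+00  1.14199326e-03  6.89194640e-04] [ 0.74264546 -0.01163464 -0.47297467] 44.841992259422526
(array([-0.0017,  0.0027,  0.072 ]), array([-0.0004, -0.0016,  0.0019]))
```

View pics/w6.png

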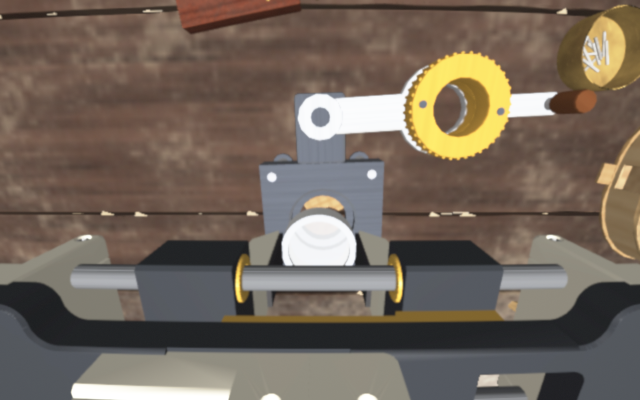

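View pics/s6.png

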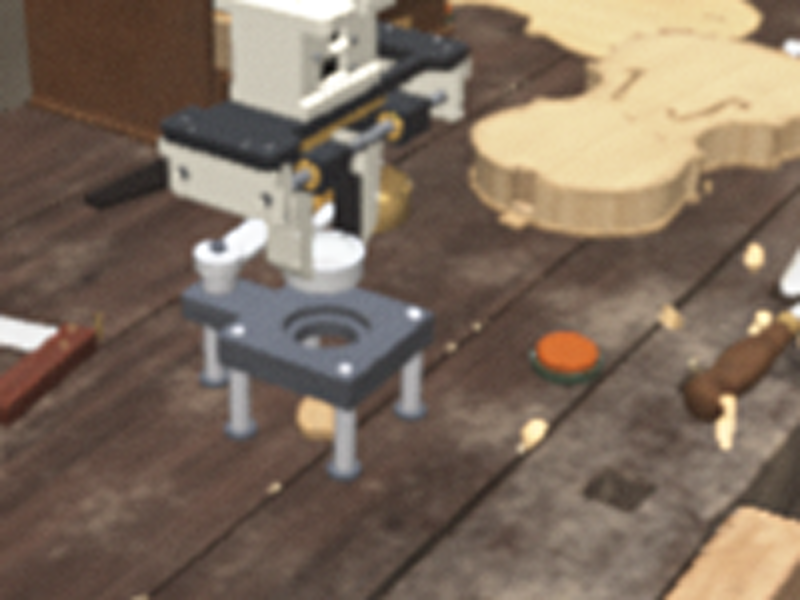

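```bash
python3 - <<'E'
from h import *
d=np.load('pics/w6.npz');im=d['im'];c=get_calibration('wrist');c['cam_to_world']=d['T']
k=cv2.resize(im[85:285,230:400],None,fx=4,fy=3,interpolation=cv2.INTER_CUBIC)
k=cv2.resize(im[85:285,225:425],None,fx=3,fy=3,interpolation=cv2.INTER_CUBIC);cv2.imwrite('pics/w6z.png',k[:,:,::-1])
g=cv2.cvtColor(im,cv2.COLOR_RGB2GRAY)
m=(g>200).astype(np.uint8)
n,l,s,ce=cv2.connectedComponentsWithStats(m[150:195])
for i in range(1,n):
    if 10<s[i,4]<300: print(ce[i]+[0,150],s[i,4],onz(c,ce[i]+[0,150],70).round(1))
print(onz(c,(320.5,116.5),91))
for a in range(0,360,45): print(a,proj(c,[514.1+23*np.cos(np.radians(a)),-27.4+23*np.sin(np.radians(a)),119.6]).round(1))
E
```

```text
[455.52767528 152.70848708] 271 [ 567.6 -125.7   70. ]
[622.32330827 176.92481203] 133 [ 550.3 -260.6   70. ]
[371.34848485 173.90909091] 66 [551.7 -64.7  70. ]
[607.96666667 171.26666667] 30 [ 554.6 -247.3   70. ]
[271.19402985 176.82089552] 67 [549.5   9.7  70. ]
[606.60869565 178.56521739] 23 [ 548.9 -247.8   70. ]
[592.14671868 -26.78299071  91.        ]
0 [321.7 214.2]
45 [294.1 225. ]
90 [283.7 250.1]
135 [295.4 273.8]
180 [321.4 283.2]
225 [347.5 273.8]
270 [359.4 250.1]
315 [349.2 225. ]
```

View pics/w6z.png

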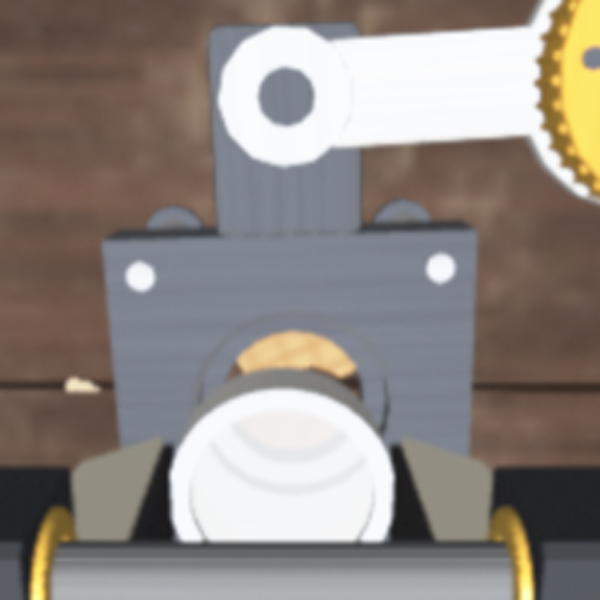

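```bash
cat > ht.py <<'E'
from h import *
# held-lens rim ellipse fit from visible upper arc
def held(im,c,z,show=None):
    g=cv2.cvtColor(im,cv2.COLOR_RGB2GRAY).astype(float)
    pts=[]
    for row in range(222,262,3):
        r=g[row]; b=np.diff(r)
        L=260+np.argmax(b[260:315]); Rr=325+np.argmin(b[325:380])
        # subpixel
        pts.append((row,L+.5,Rr+.5))
    return pts
if __name__=='__main__':
    d=np.load('pics/w6.npz');c=get_calibration('wrist');c['cam_to_world']=d['T']
    for p in held(d['im'],c,119.6):
        print(p, (p[1]+p[2])/2, onz(c,((p[1]+p[2])/2,p[0]),119.6).round(1))
    d=np.load('pics/w4.npz');c['cam_to_world']=d['T']
    for p in held(d['im'],c,16)[2:12:3]:
        print(p, (p[1]+p[2])/2, onz(c,((p[1]+p[2])/2,p[0]),16).round(1))
E
python3 ht.py
```

```text
(222, np.float64(294.5), np.float64(342.5)) 318.5 [532.3 -25.6 119.6]
(225, np.float64(290.5), np.float64(346.5)) 318.5 [530.4 -25.6 119.6]
(228, np.float64(288.5), np.float64(348.5)) 318.5 [528.5 -25.6 119.6]
(231, np.float64(285.5), np.float64(351.5)) 318.5 [526.6 -25.6 119.6]
(234, np.float64(283.5), np.float64(352.5)) 318.0 [524.7 -25.3 119.6]
(237, np.float64(282.5), np.float64(354.5)) 318.5 [522.7 -25.6 119.6]
(240, np.float64(281.5), np.float64(355.5)) 318.5 [520.8 -25.6 119.6]
(243, np.float64(280.5), np.float64(355.5)) 318.0 [518.8 -25.3 119.6]
(246, np.float64(281.5), np.float64(355.5)) 318.5 [516.8 -25.6 119.6]
(249, np.float64(281.5), np.float64(355.5)) 318.5 [514.8 -25.6 119.6]
(252, np.float64(281.5), np.float64(355.5)) 318.5 [512.8 -25.6 119.6]
(255, np.float64(281.5), np.float64(355.5)) 318.5 [510.8 -25.6 119.6]
(258, np.float64(281.5), np.float64(355.5)) 318.5 [508.8 -25.6 119.6]
(261, np.float64(282.5), np.float64(354.5)) 318.5 [506.7 -25.6 119.6]
(228, np.float64(288.5), np.float64(349.5)) 319.0 [554.5 233.7  16. ]
(237, np.float64(283.5), np.float64(354.5)) 319.0 [548.6 233.7  16. ]
(246, np.float64(281.5), np.float64(356.5)) 319.0 [542.7 233.7  16. ]
(255, np.float64(281.5), np.float64(355.5)) 318.5 [536.6 234.   16. ]
```

Emit:
{"method": "carry_out", "body": {
  "moves": [-0.002,0.007,0.02,0,-0.001,0,0.3,-0.002,0.007,0.04,0,-0.001,0,0.3,-0.002,0.007,0.06,0,-0.001,0,0.3,-0.002,0.007,0.067,0,-0.001,0,0.3,-0.002,0.007,0.067,0,-0.001,0,0.3,-0.002,0.007,0.067,0,-0.001,0,0.3,-0.002,0.007,0.067,0,-0.001,0,0.3,-0.002,0.007,0.067,0,-0.001,0,0.3]
}}

```text
time: 6.85
tool_pos: [514.0, -30.3, 105.3]
tcp_rot: [-3.142, -0.001, 0.001]
contact_force: [-0.6, 0.3, -0.9]
grip_width: 44.6
```

```bash
python3 - <<'E'
from h import *
from ht import held
o=get_obs();print(o['tool_pos'],o['tcp_rot'],o['contact_force'],o['grip_width'])
c,im=snap('wrist','w7');snap('scene','s7',(250,170,370,270),6)
k=cv2.resize(im[85:285,225:425],None,fx=3,fy=3,interpolation=cv2.INTER_CUBIC);cv2.imwrite('pics/w7z.png',k[:,:,::-1])
zt=o['tool_pos'][2]-11.4
for p in held(im,c,0)[2:12:3]: print(p,onz(c,((p[1]+p[2])/2,p[0]),zt).round(1))
g=cv2.cvtColor(im,cv2.COLOR_RGB2GRAY);m=(g>200).astype(np.uint8)
n,l,s,ce=cv2.connectedComponentsWithStats(m[150:205,200:450])
for i in range(1,n):
    if 30<s[i,4]<300: print(ce[i]+[200,150],s[i,4],onz(c,ce[i]+[200,150],70).round(1))
E
```

```text
[513.97200858 -30.29926474 105.32694342] [-3.14158130e+00 -9.49300244e-04  1.03542799e-03] [-0.57614496  0.30305543 -0.93606564] 44.62001675486247
(228, np.float64(288.5), np.float64(348.5)) [528.4 -28.5  93.9]
(237, np.float64(282.5), np.float64(354.5)) [522.7 -28.5  93.9]
(246, np.float64(281.5), np.float64(355.5)) [516.8 -28.5  93.9]
(255, np.float64(281.5), np.float64(355.5)) [510.8 -28.5  93.9]
[445.73809524 152.        ] 42 [ 570.7 -109.6   70. ]
[374.18390805 181.28735632] 87 [551.6 -64.8  70. ]
[260.36144578 184.44578313] 83 [549.4   9.6  70. ]
```

View pics/w7z.png

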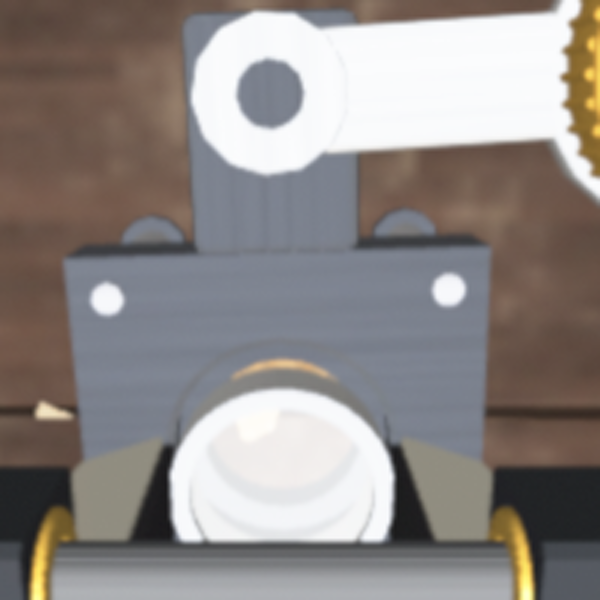

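View pics/s7.png

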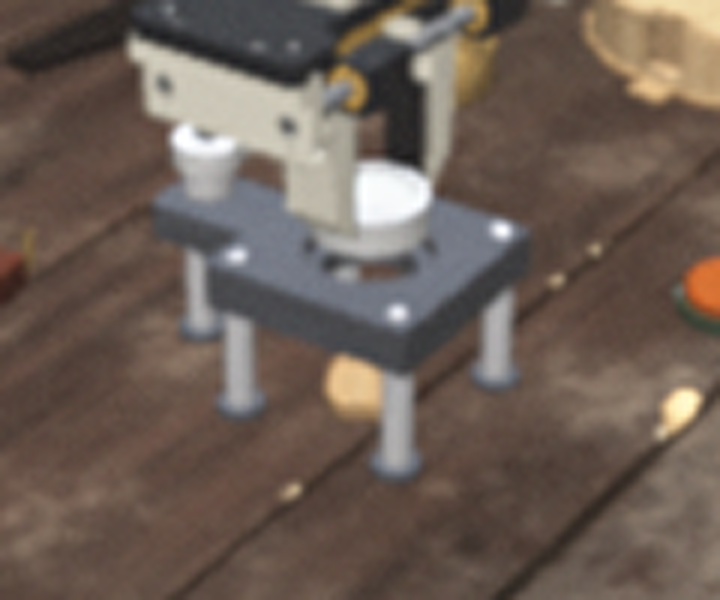

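Emit:
{"method": "carry_out", "body": {
  "moves": [-0.0015,0.001,0.01,0,0,0,0.3,-0.0015,0.001,0.015,0,0,0,0.3,-0.0015,0.001,0.02,0,0,0,0.3,-0.0015,0.001,0.024,0,0,0,0.3,-0.0015,0.001,0.028,0,0,0,0.3,-0.0015,0.001,0.028,0,0,0,0.3,-0.0015,0.001,0.028,0,0,0,0.3,-0.0015,0.001,0.028,0,0,0,0.3]
}}

```text
time: 7.75
tool_pos: [513.4, -30.7, 94.1]
tcp_rot: [-3.142, -0.001, 0.001]
contact_force: [0.6, -0.5, 0.6]
grip_width: 44.7
```

Emit:
{"method": "carry_out", "body": {
  "moves": [0,0,0.004,0,0,0,0.3,0,0,0.008,0,0,0,0.3,0,0,0.01,0,0,0,0.3,0,0,0.012,0,0,0,0.3,0,0,0.013,0,0,0,0.3,0,0,0.013,0,0,0,0.3,0,0,0.013,0,0,0,0.3,0,0,0.013,0,0,0,0.3]
}}

```text
time: 8.55
tool_pos: [513.4, -30.7, 89.0]
tcp_rot: [-3.142, -0.001, 0.001]
contact_force: [0.3, -0.1, -1.3]
grip_width: 44.7
```

```bash
python3 - <<'E'
from h import *
o=get_obs();print(o['tool_pos'],o['tcp_rot'],o['contact_force'],o['grip_width'])
snap('scene','s8',(250,170,370,270),6)
E
```

```text
[513.40253392 -30.69850893  88.96426482] [-3.14157309e+00 -9.95483366e-04  1.01565875e-03] [ 0.29959474 -0.08313474 -1.32839846] 44.71962245807933
```

View pics/s8.png

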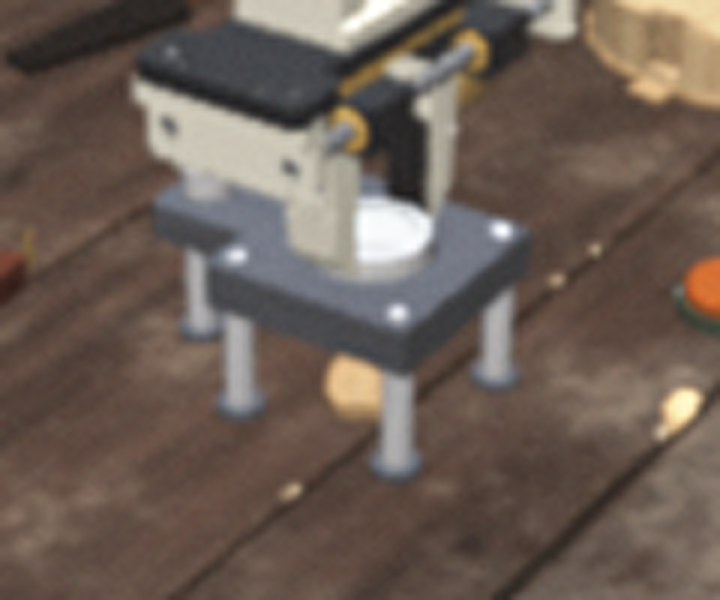

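Emit:
{"method": "carry_out", "body": {
  "moves": [0,0,0.001,0,0,0,0.3,0,0,0.002,0,0,0,0.3,0,0,0.002,0,0,0,0.3,0,0,0.002,0,0,0,0.3,0,0,0.002,0,0,0,0.65,0,0,0.002,0,0,0,0.65,0,0,0.002,0,0,0,0.65,0,0,0.002,0,0,0,0.65]
}}

```text
time: 9.4
tool_pos: [513.4, -30.7, 88.1]
tcp_rot: [3.142, -0.001, 0.001]
contact_force: [-0.0, -0.2, 0.4]
grip_width: 59.4
```

Emit:
{"method": "carry_out", "body": {
  "moves": [0,0,-0.01,0,0,0,0.65,0,0,-0.03,0,0,0,0.65,0,0,-0.1,0,0,0,0.65,0,0,-0.2,0,0,0,0.65,0,0,-0.25,0,0,0,0.65,-0.1,0,-0.25,0,0,0,0.65,-0.1,0,-0.25,0,0,0,0.65,-0.1,0,-0.25,0,0,0,0.65]
}}

```text
time: 10.2
tool_pos: [473.0, -30.7, 188.9]
tcp_rot: [3.141, -0.002, 0.001]
contact_force: [0.3, 0.4, -0.6]
grip_width: 59.8
```

```bash
python3 - <<'E'
from h import *
o=get_obs();print(o['tool_pos'],o['tcp_rot'],o['contact_force'],o['grip_width'],o['joint_positions'].round(2))
c,im=snap('wrist','w9');snap('scene','s9',(250,170,370,270),6)
cv2.imwrite('pics/w9z.png',cv2.resize(im[60:260,220:480],None,fx=3,fy=3,interpolation=cv2.INTER_CUBIC)[:,:,::-1])
E
```

```text
[473.04313419 -30.72935848 188.9198174 ] [ 3.14135731e+00 -2.20580910e-03  7.77170257e-04] [ 0.27416359  0.39735598 -0.55473991] 59.78556140458343 [-0.23  0.3   1.74  0.    1.09  1.34]
```

View pics/s9.png

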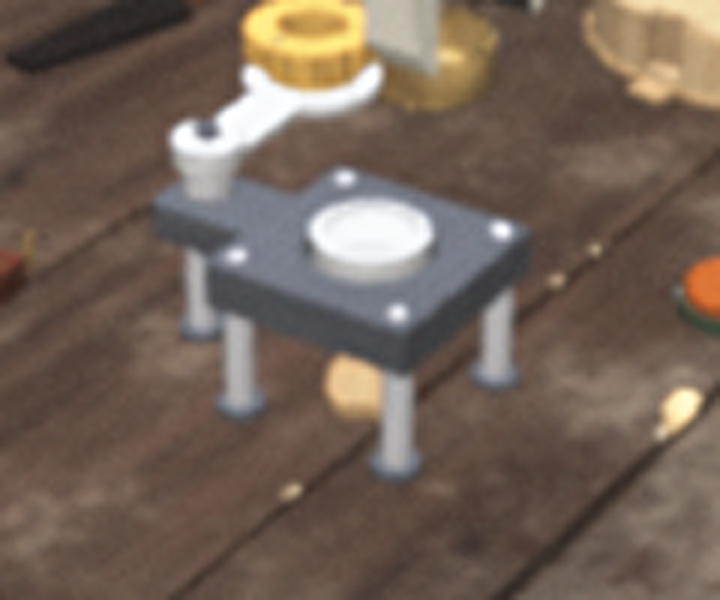

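View pics/w9z.png

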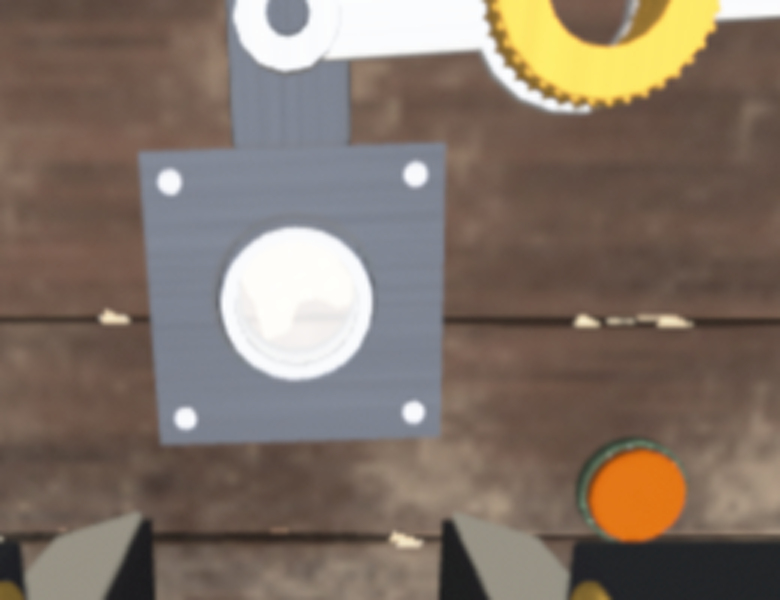

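Emit:
{"method": "carry_out", "body": {
  "moves": [0.32,0.357,0,0,0,-1,0.4,0.32,0.357,0,0,0,-1,0.4,0.32,0.357,0,0,0,-1,0.4,0.32,0.357,0,0,0,-1,0.4,0.32,0.357,0,0,0,-1,0.4,0.32,0.357,0,0,0,-1,0.4,0.32,0.357,0,0,0,-1,0.4,0.32,0.357,0,0,0,-1,0.4]
}}

```text
time: 11.1
tool_pos: [601.9, -172.5, 189.3]
tcp_rot: [3.14, -0.002, 0.525]
contact_force: [0.9, 0.1, 0.3]
grip_width: 36.9
```

Emit:
{"method": "carry_out", "body": {
  "moves": [0,0,0,0,0,-1,0.35,0,0,0,0,0,-1,0.35,0,0,0,0,0,-1,0.35,0,0,0,0,0,-1,0.35,0,0,0,0,0,-1,0.35,0,0,0,0,0,-1,0.35,0,0,0,0,0,-1,0.35,0,0,0,0,0,-1,0.35]
}}

```text
time: 11.9
tool_pos: [601.9, -172.3, 189.4]
tcp_rot: [3.139, -0.001, 1.048]
contact_force: [1.5, 0.1, 1.0]
grip_width: 32.1
```

Emit:
{"method": "carry_out", "body": {
  "moves": [0,0,0,0,0,-1,0.35,0,0,0,0,0,-1,0.35,0,0,0,0,0,-1,0.35,0,0,0,0,0,-1,0.35,0,0,0,0,0,-1,0.35,0,0,0,0,0,-1,0.35,0,0,0,0,0,-1,0.35,0,0,0,0,0,-1,0.35]
}}

```text
time: 12.7
tool_pos: [601.9, -172.3, 189.4]
tcp_rot: [3.139, 0.0, 1.571]
contact_force: [-0.9, -0.0, 0.3]
grip_width: 32.6
```

```bash
python3 - <<'E'
from h import *
o=get_obs();print(o['tool_pos'],o['tcp_rot'],o['contact_force'],o['grip_width'],o['joint_positions'].round(2))
c,im=snap('wrist','w10')
print(delta([601,-173.6,116],[np.pi,0,1.60]), proj(c,[601,-173.6,117]))
E
```

```text
[ 601.87288285 -172.31589035  189.36184701] [3.13910491e+00 1.38577424e-04 1.57060140e+00] [-0.91751267 -0.02916886  0.3183594 ] 32.63324155133465 [-0.4   0.57  1.31  0.    1.26 -0.4 ]
(array([-0.0032, -0.0026,  0.1834]), array([ 0.0047,  0.0003, -0.0558])) [317.92644841 220.94126915]
```

View pics/w10.png

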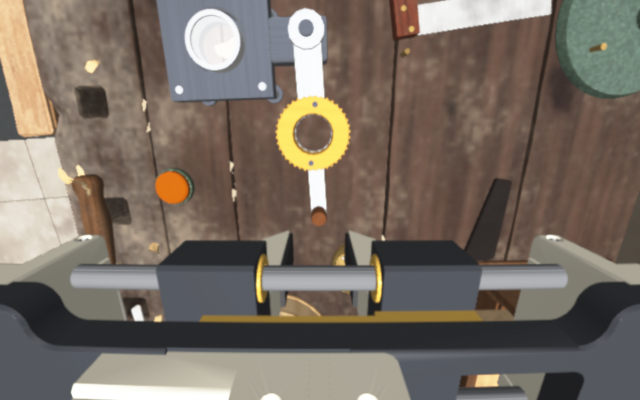

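Emit:
{"method": "carry_out", "body": {
  "moves": [-0.002,-0.0025,0.1,0,0,0,0.35,-0.002,-0.0025,0.15,0,0,0,0.35,-0.002,-0.0025,0.17,0,0,0,0.35,-0.002,-0.0025,0.185,0,0,0,0.35,-0.002,-0.0025,0.185,0,0,0,0.35,-0.002,-0.0025,0.185,0,0,0,0.35,-0.002,-0.0025,0.185,0,0,0,0.35,-0.002,-0.0025,0.185,0,0,0,0.35]
}}

```text
time: 13.55
tool_pos: [601.4, -173.3, 116.2]
tcp_rot: [3.138, 0.001, 1.571]
contact_force: [-0.1, 0.4, -0.2]
grip_width: 32.1
```

```bash
python3 - <<'E'
from h import *
o=get_obs();print(o['tool_pos'],o['tcp_rot'],o['contact_force'],o['grip_width'],o['joint_positions'].round(2))
c,im=snap('wrist','w11')
P=np.array([591.3,-27.9]); Rt=R.from_euler('xyz',o['tcp_rot'])
a0=np.arctan2(*(o['tool_pos'][:2]-P)[::-1]);print(np.degrees(a0),np.linalg.norm(o['tool_pos'][:2]-P))
for i in range(1,9):
    a=a0-np.radians(30*i/8); t=np.r_[P+146*np.array([np.cos(a),np.sin(a)]),o['tool_pos'][2]]
    print((Rt.inv().apply(t-o['tool_pos'])/400).round(4), i/8)
E
```

```text
[ 601.43246906 -173.29840458  116.22384568] [3.13774979e+00 7.58260513e-04 1.57077597e+00] [-0.13452295  0.43994466 -0.19380363] 32.091335335156025 [-0.4   0.64  1.4   0.    1.1  -0.4 ]
-86.0136381144968 145.75103081021436
[-0.0015 -0.0238 -0.0001] 0.125
[-0.0008 -0.0477 -0.0002] 0.25
[ 0.0014 -0.0715 -0.0003] 0.375
[ 0.0052 -0.0951 -0.0004] 0.5
[ 0.0105 -0.1183 -0.0005] 0.625
[ 0.0174 -0.1412 -0.0006] 0.75
[ 0.0257 -0.1636 -0.0006] 0.875
[ 0.0355 -0.1854 -0.0007] 1.0
```

View pics/w11.png

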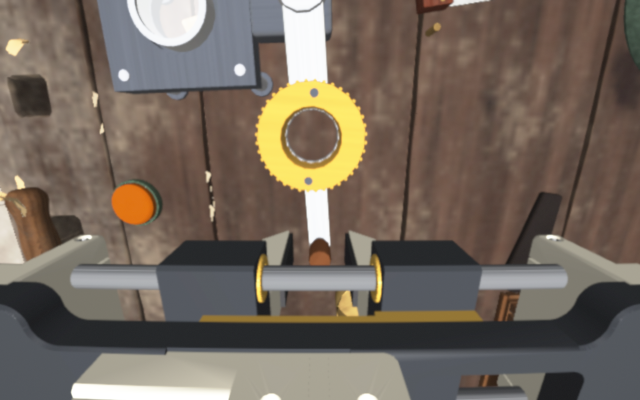

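Emit:
{"method": "carry_out", "body": {
  "moves": [-0.0015,-0.024,0,0,0,0.125,0.2,-0.001,-0.048,0,0,0,0.25,0.2,0.0015,-0.0715,0,0,0,0.375,0.2,0.005,-0.095,0,0,0,0.5,0.2,0.0105,-0.118,0,0,0,0.625,0.2,0.0175,-0.141,0,0,0,0.75,0.2,0.0255,-0.1635,0,0,0,0.875,0.2,0.0355,-0.1855,0,0,0,1,0.2]
}}

```text
time: 14.4
tool_pos: [527.1, -159.2, 116.3]
tcp_rot: [3.137, -0.001, 1.044]
contact_force: [0.2, 0.3, -0.7]
grip_width: 18.4
```

```bash
cat > arc.py <<'E'
from h import *
import sys
n=float(sys.argv[1])
o=get_obs();print(o['tool_pos'],o['tcp_rot'],o['contact_force'],o['grip_width'],o['joint_positions'].round(2))
P=np.array([591.3,-27.9]); Rt=R.from_euler('xyz',o['tcp_rot'])
a0=np.arctan2(*(o['tool_pos'][:2]-P)[::-1]);print(np.degrees(a0),np.linalg.norm(o['tool_pos'][:2]-P))
for i in range(1,9):
    a=a0-np.radians(n*i/8); t=np.r_[P+146*np.array([np.cos(a),np.sin(a)]),116]
    print((Rt.inv().apply(t-o['tool_pos'])/400).round(4), round(n/30*i/8,3))
print(delta(t,[np.pi,0,o['tcp_rot'][2]-np.radians(n)]))
E
python3 arc.py 30
```

```text
[ 527.11244481 -159.15239223  116.27123908] [ 3.13693462e+00 -1.39641664e-03  1.04432063e+00] [ 0.23409479  0.25381448 -0.71888612] 18.414403494369836 [-0.43  0.52  1.63  0.    0.99  0.09]
-116.06044233452947 146.10692217223388
[-0.0007 -0.0239  0.0006] 0.125
[-0.     -0.0478  0.0005] 0.25
[ 0.0022 -0.0715  0.0003] 0.375
[ 0.0059 -0.0951  0.0002] 0.5
[ 1.120e-02 -1.184e-01  1.000e-04] 0.625
[ 0.018  -0.1413  0.    ] 0.75
[ 0.0263 -0.1637 -0.    ] 0.875
[ 3.600e-02 -1.856e-01 -1.000e-04] 1.0
(array([ 3.600e-02, -1.856e-01, -1.000e-04]), array([ 0.008 , -0.0049,  1.    ]))
```

Emit:
{"method": "carry_out", "body": {
  "moves": [-0.0005,-0.024,0,0,0,0.125,0.2,0,-0.048,0,0,0,0.25,0.2,0.002,-0.0715,0,0,0,0.375,0.2,0.006,-0.095,0,0,0,0.5,0.2,0.011,-0.118,0,0,0,0.625,0.2,0.018,-0.141,0,0,0,0.75,0.2,0.0265,-0.1635,0,0,0,0.875,0.2,0.036,-0.1855,0,0,0,1,0.2]
}}

```text
time: 15.2
tool_pos: [470.3, -109.4, 116.4]
tcp_rot: [3.137, -0.004, 0.518]
contact_force: [1.0, -0.6, -0.3]
grip_width: 18.0
```

```bash
python3 arc.py 26; python3 -c "
from h import *
snap('wrist','w12')"
```

```text
[ 470.28485086 -109.36493497  116.44514449] [ 3.13712814 -0.00429395  0.51795193] [ 1.03390059 -0.57701057 -0.28975738] 18.01185926544104 [-0.39  0.41  1.82  0.    0.91  0.66]
-146.0523627124037 145.8807799252471
[-0.0013 -0.0207  0.001 ] 0.108
[-0.001  -0.0414  0.0009] 0.217
[ 0.0004 -0.062   0.0008] 0.325
[ 0.0029 -0.0826  0.0008] 0.433
[ 0.0066 -0.1029  0.0007] 0.542
[ 0.0115 -0.123   0.0006] 0.65
[ 0.0175 -0.1429  0.0006] 0.758
[ 0.0246 -0.1623  0.0005] 0.867
(array([ 0.0246, -0.1623,  0.0005]), array([ 0.0065, -0.01  ,  0.8666]))
```

View pics/w12.png

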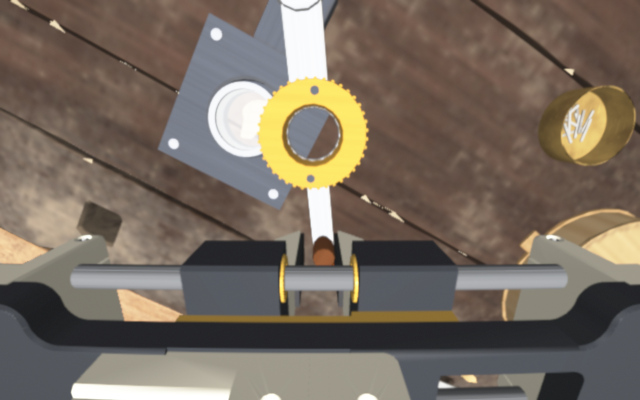

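Emit:
{"method": "carry_out", "body": {
  "moves": [-0.0013,-0.0205,0.001,0,0,0.108,0.2,-0.001,-0.0415,0.001,0,0,0.217,0.2,0.0005,-0.062,0.001,0,0,0.325,0.2,0.003,-0.0825,0.001,0,0,0.433,0.2,0.0065,-0.103,0.001,0,0,0.542,0.2,0.0115,-0.123,0.001,0,0,0.65,0.2,0.0175,-0.143,0.001,0,0,0.758,0.2,0.0245,-0.1625,0.001,0.006,-0.01,0.867,0.2]
}}

```text
time: 16.05
tool_pos: [446.0, -46.8, 116.1]
tcp_rot: [-3.141, 0.001, 0.06]
contact_force: [-0.2, 0.1, -0.5]
grip_width: 18.4
```

```bash
python3 arc.py 8
```

```text
[445.99816652 -46.79443717 116.11529453] [-3.14120304e+00  5.03784204e-04  6.01900001e-02] [-0.15319613  0.09823189 -0.50988289] 18.361672091111508 [-0.28  0.36  1.9   0.    0.88  1.23]
-172.59107193944175 146.5251601914751
[ 0.0009 -0.0064  0.0003] 0.033
[ 0.0007 -0.0128  0.0003] 0.067
[ 0.0005 -0.0192  0.0003] 0.1
[ 0.0004 -0.0256  0.0003] 0.133
[ 0.0005 -0.0319  0.0003] 0.167
[ 0.0007 -0.0383  0.0003] 0.2
[ 0.001  -0.0447  0.0003] 0.233
[ 0.0013 -0.051   0.0003] 0.267
(array([ 0.0013, -0.051 ,  0.0003]), array([-0.0007,  0.001 ,  0.2667]))
```

Emit:
{"method": "carry_out", "body": {
  "moves": [0.0005,-0.0065,0,0,0,0.03,0.2,0.0005,-0.013,0,0,0,0.06,0.2,0.0005,-0.019,0,0,0,0.1,0.2,0.0005,-0.0255,0,0,0,0.1,0.2,0.0005,-0.032,0,0,0,0.1,0.2,0.0005,-0.037,0,0,0,0.1,0.2,0.0005,-0.04,0,0,0,0.1,0.2,0.0005,-0.042,0,0,0,0.1,0.2]
}}

```text
time: 16.85
tool_pos: [445.1, -29.9, 116.1]
tcp_rot: [-3.141, 0.001, 0.008]
contact_force: [0.1, 0.0, -0.6]
grip_width: 18.3
```

```bash
python3 - <<'E'
from h import *
o=get_obs();print(o['tool_pos'],o['tcp_rot'],o['contact_force'],o['grip_width'],o['joint_positions'].round(2))
c,im=snap('wrist','w13')
E
```

```text
[445.14485284 -29.86872388 116.10812822] [-3.14118180e+00  5.94549822e-04  8.08926333e-03] [ 0.09585917  0.01654625 -0.59467809] 18.345607119458332 [-0.24  0.36  1.91  0.    0.87  1.32]
```

View pics/w13.png

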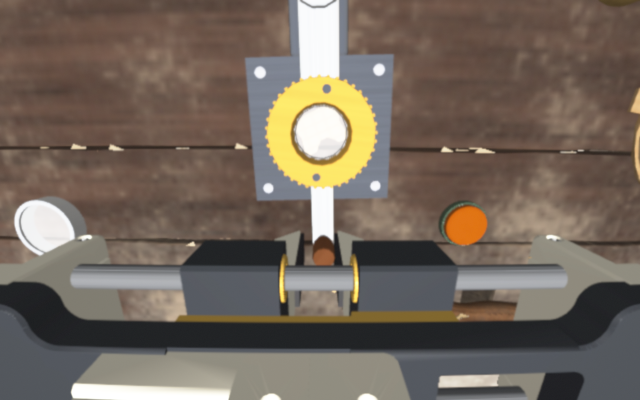

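Emit:
{"method": "carry_out", "body": {
  "moves": [0,-0.002,0,0,0,0,0.2,0,-0.003,0,0,0,0,0.2,0,-0.004,0,0,0,0,0.2,0,-0.005,0,0,0,0,0.2,0,-0.006,0,0,0,0,0.2,0,-0.007,0,0,0,0,0.2,0,-0.007,0,0,0,0,0.2,0,-0.007,0,0,0,0,0.2]
}}

```text
time: 17.7
tool_pos: [445.2, -29.2, 116.1]
tcp_rot: [3.138, 0.001, 0.009]
contact_force: [-1.8, -12.7, -0.9]
grip_width: 18.4
```

Emit:
{"method": "carry_out", "body": {
  "moves": [0,0.004,0,0,0,0,0.25,0,0.006,0,0,0,0,0.35,0,0.006,0,0,0,0,0.35,0,0.006,-0.02,0,0,0,0.35,0,0.006,-0.06,0,0,0,0.35,0,0.006,-0.14,0,0,0,0.35,0,0.006,-0.17,0,0,0,0.5,0,0.006,-0.17,0,0,0,0.7]
}}

```text
time: 18.5
tool_pos: [446.4, -31.3, 186.4]
tcp_rot: [3.137, -0.004, 0.009]
contact_force: [0.3, 0.4, 0.4]
grip_width: 43.9
```

```bash
python3 - <<'E'
from h import *
o=get_obs();print(o['tool_pos'],o['tcp_rot'],o['contact_force'],o['grip_width'],o['joint_positions'].round(2))
c,im=snap('wrist','w14')
hsv=cv2.cvtColor(im,cv2.COLOR_RGB2HSV)
yel=((hsv[...,0]>18)&(hsv[...,0]<34)&(hsv[...,1]>90)&(hsv[...,2]>150)).astype(np.uint8);yel[232:]=0
cs,_=cv2.findContours(yel,cv2.RETR_EXTERNAL,cv2.CHAIN_APPROX_NONE)
k=max(cs,key=cv2.contourArea);w=np.array([onz(c,p[0],114) for p in k.astype(float)])[:,:2].astype(np.float32);print(cv2.fitEllipse(w))
g=cv2.cvtColor(im,cv2.COLOR_RGB2GRAY);m=(g>200).astype(np.uint8)
n,l,s,ce=cv2.connectedComponentsWithStats(m[:232])
for i in range(1,n):
    if 25<s[i,4]<120: print(ce[i],s[i,4],onz(c,ce[i],70).round(1))
cv2.imwrite('pics/w14z.png',cv2.resize(im[60:260,220:480],None,fx=3,fy=3,interpolation=cv2.INTER_CUBIC)[:,:,::-1])
E
```

```text
[446.43314143 -31.33411007 186.37080652] [ 3.13737022 -0.00402875  0.00911399] [0.33331938 0.4412599  0.41341242] 43.93110490071678 [-0.24  0.26  1.82 -0.    1.06  1.32]
((513.8328247070312, -28.694639205932617), (54.2894287109375, 55.2153205871582), 1.9187283515930176)
[359.45283019  86.56603774] 53 [551.9 -64.9  70. ]
[274.38888889  88.38888889] 54 [549.7   9.4  70. ]
[357.88636364 170.79545455] 44 [477.7 -66.9  70. ]
[279.09090909 172.36363636] 44 [475.6   7.4  70. ]
```

View pics/w14z.png

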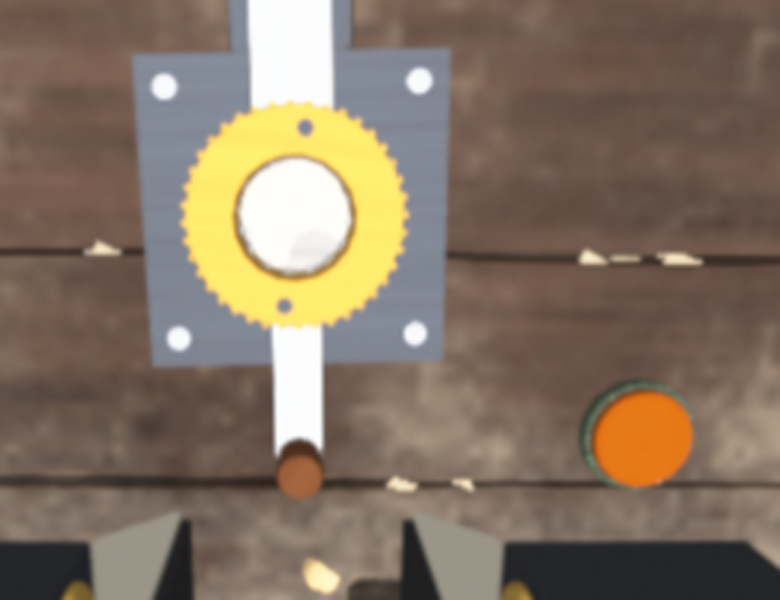

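Emit:
{"method": "carry_out", "body": {
  "moves": [0.168,-0.002,0.05,0,0,-1,0.7,0.168,-0.002,0.05,0,0,-1,0.7,0.168,-0.002,0.05,0,0,-1,0.7,0.168,-0.002,0.05,0,0,-1,0.7,0.168,-0.002,0.05,0,0,-1,0.7,0.168,-0.002,0.05,0,0,-1,0.7,0.168,-0.002,0.05,0,0,-1,0.7,0.168,-0.002,0.05,0,0,-1,0.7]
}}

```text
time: 19.35
tool_pos: [512.7, -29.8, 165.0]
tcp_rot: [3.138, 0.001, 0.532]
contact_force: [0.4, -0.2, 0.3]
grip_width: 64.3
```

Emit:
{"method": "carry_out", "body": {
  "moves": [0,0,0,0,0,-1,0.7,0,0,0,0,0,-1,0.7,0,0,0,0,0,-1,0.7,0,0,0,0,0,-1,0.7,0,0,0,0,0,-1,0.7,0,0,0,0,0,-1,0.7,0,0,0,0,0,-1,0.7,0,0,0,0,0,-1,0.7]
}}

```text
time: 20.15
tool_pos: [512.7, -29.9, 165.1]
tcp_rot: [3.139, 0.002, 1.054]
contact_force: [0.2, 0.4, -0.2]
grip_width: 64.1
```

```bash
python3 - <<'E'
from h import *
o=get_obs();print(o['tool_pos'],o['tcp_rot'],o['contact_force'],o['grip_width'],o['joint_positions'].round(2))
c,im=snap('wrist','w15')
print(delta([513.6,-30.4,114.5],[np.pi,0,np.radians(75)]))
E
```

```text
[512.72335233 -29.8511575  165.05262955] [3.13853728e+00 2.35777117e-03 1.05416053e+00] [ 0.1932374   0.37221708 -0.16373852] 64.09337397425169 [-0.21  0.4   1.67 -0.    1.07  0.31]
(array([0.0002, 0.0023, 0.1264]), array([ 0.0051,  0.0052, -0.4862]))
```

View pics/w15.png

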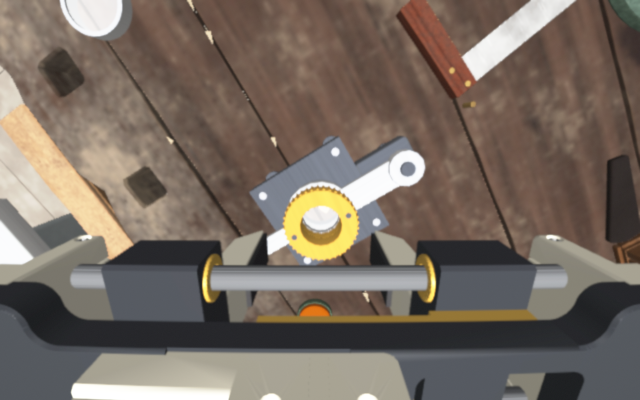

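```bash
python3 - <<'E'
from h import *
d=np.load('pics/w15.npz');im=d['im'];c=get_calibration('wrist');c['cam_to_world']=d['T']
hsv=cv2.cvtColor(im,cv2.COLOR_RGB2HSV)
yel=((hsv[...,0]>18)&(hsv[...,0]<34)&(hsv[...,1]>90)&(hsv[...,2]>200)).astype(np.uint8);yel[262:]=0
yel[:,:270]=0;yel[:,370:]=0
cs,_=cv2.findContours(yel,cv2.RETR_EXTERNAL,cv2.CHAIN_APPROX_NONE)
k=max(cs,key=cv2.contourArea);w=np.array([onz(c,p[0],114) for p in k.astype(float)])[:,:2].astype(np.float32);e=cv2.fitEllipse(w);print(e)
print(np.array(e[0])+1.65*np.array([np.sin(1.054),-np.cos(1.054)]))
E
```

```text
((514.3289794921875, -27.950725555419922), (54.8782844543457, 55.599979400634766), 167.44497680664062)
[515.76350032 -28.76598624]
```

Emit:
{"method": "carry_out", "body": {
  "moves": [0,0.004,0.02,0.005,0.005,-0.25,0.7,0,0.004,0.04,0.005,0.005,-0.5,0.7,0,0.004,0.08,0.005,0.005,-0.5,0.7,0,0.004,0.1,0.005,0.005,-0.5,0.7,0,0.004,0.115,0.005,0.005,-0.5,0.7,0,0.004,0.125,0.005,0.005,-0.5,0.7,0,0.004,0.126,0.005,0.005,-0.5,0.7,0,0.004,0.126,0.005,0.005,-0.5,0.7]
}}

```text
time: 21.0
tool_pos: [514.4, -30.9, 114.9]
tcp_rot: [3.141, 0.0, 1.316]
contact_force: [0.2, -0.1, -0.0]
grip_width: 63.9
```

```bash
python3 - <<'E'
from h import *
o=get_obs();print(o['tool_pos'],o['tcp_rot'],o['contact_force'],o['grip_width'],o['joint_positions'].round(2))
c,im=snap('wrist','w16')
snap('scene','s16',(250,150,370,250),6)
E
```

```text
[514.39859747 -30.86973819 114.92877237] [3.14101851e+00 1.32424257e-04 1.31608659e+00] [ 0.21395201 -0.14396882 -0.01090745] 63.90818135238607 [-0.21  0.47  1.73 -0.    0.95  0.05]
```

View pics/w16.png

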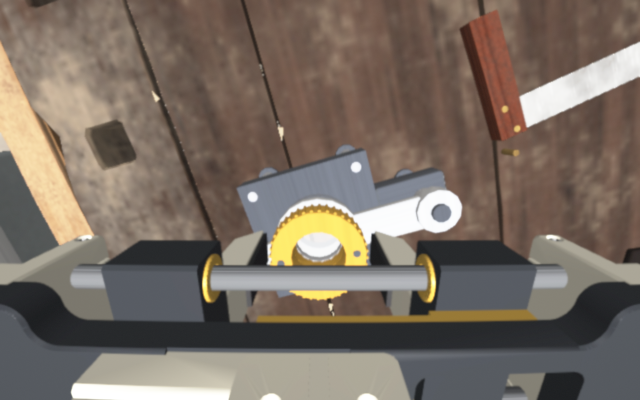

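View pics/s16.png

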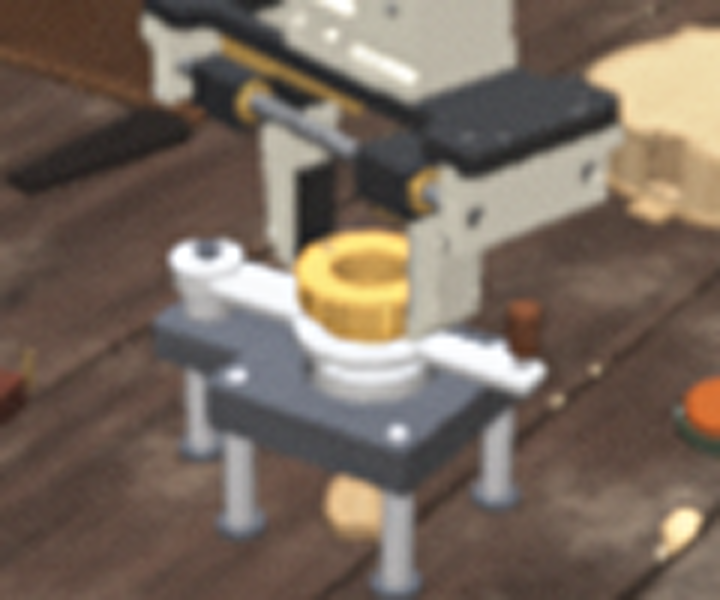

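Emit:
{"method": "carry_out", "body": {
  "moves": [0,0,0,0,0,0,0.5,0,0,0,0,0,0,0.5,0,0,0,0,0,0,0.5,0,0,0,0,0,0,0.5,0,0,0,0,0,0,0.5,0,0,0,0,0,0,0.5,0,0,0,0,0,0,0.5,0,0,0,0,0,0,0.5]
}}

```text
time: 21.9
tool_pos: [514.4, -30.8, 115.4]
tcp_rot: [3.141, 0.0, 1.316]
contact_force: [-2.7, 1.1, 5.3]
grip_width: 55.5
```

```bash
python3 - <<'E'
from h import *
o=get_obs();print(o['tool_pos'],o['tcp_rot'],o['contact_force'],o['moment'],o['grip_width'])
E
```

```text
[514.35695884 -30.84649809 115.36986392] [3.14073328e+00 1.47662158e-04 1.31618436e+00] [-2.68852367  1.13811705  5.34081668] [0.01015151 0.37340957 0.0065526 ] 55.471867450347254
```

Emit:
{"method": "carry_out", "body": {
  "moves": [0,0,0.0005,0,0,0.14,0.5,0,0,0.001,0,0,0.28,0.5,0,0,0.001,0,0,0.42,0.5,0,0,0.0015,0,0,0.56,0.5,0,0,0.002,0,0,0.7,0.5,0,0,0.002,0,0,0.84,0.5,0,0,0.0025,0,0,1,0.5,0,0,0.0025,0,0,1,0.5]
}}

```text
time: 22.7
tool_pos: [514.2, -30.9, 114.4]
tcp_rot: [3.141, -0.0, 0.792]
contact_force: [-3.2, -1.1, 4.4]
grip_width: 55.3
```

```bash
python3 - <<'E'
from h import *
o=get_obs();print(o['tool_pos'],o['tcp_rot'],o['contact_force'],o['moment'],o['grip_width'])
c,im=snap('wrist','w17')
E
```

```text
[514.21767057 -30.86485205 114.41842234] [ 3.14096347e+00 -9.97327815e-05  7.91758690e-01] [-3.1667706  -1.14765761  4.42235091] [-0.06109311  0.3326688  -0.01831897] 55.271267722071514
```

View pics/w17.png

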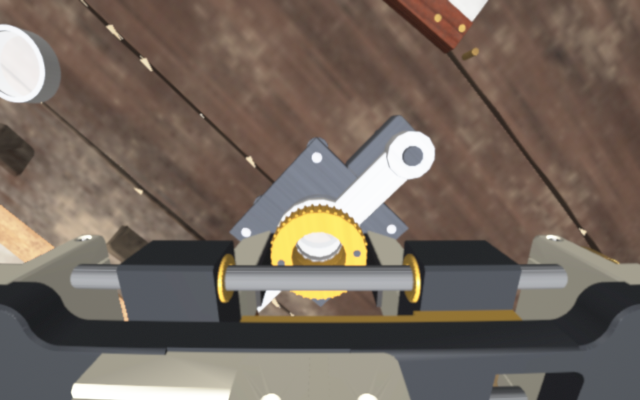

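Emit:
{"method": "carry_out", "body": {
  "moves": [0,0,0.0005,0,0,0.14,0.5,0,0,0.001,0,0,0.28,0.5,0,0,0.001,0,0,0.42,0.5,0,0,0.0015,0,0,0.56,0.5,0,0,0.002,0,0,0.7,0.5,0,0,0.002,0,0,0.84,0.5,0,0,0.0025,0,0,1,0.5,0,0,0.0025,0,0,1,0.5]
}}

```text
time: 23.55
tool_pos: [514.1, -30.9, 113.4]
tcp_rot: [3.141, -0.0, 0.272]
contact_force: [-1.6, -0.5, 3.1]
grip_width: 55.2
```

Emit:
{"method": "carry_out", "body": {
  "moves": [0,0,0.0005,0,0,0.14,0.5,0,0,0.001,0,0,0.28,0.5,0,0,0.001,0,0,0.42,0.5,0,0,0.0015,0,0,0.56,0.5,0,0,0.002,0,0,0.7,0.5,0,0,0.002,0,0,0.84,0.5,0,0,0.0025,0,0,1,0.5,0,0,0.0025,0,0,1,0.5]
}}

```text
time: 24.35
tool_pos: [514.1, -30.9, 112.4]
tcp_rot: [3.141, -0.0, -0.249]
contact_force: [-2.4, -1.2, 3.3]
grip_width: 55.3
```

Emit:
{"method": "carry_out", "body": {
  "moves": [0,0,0.0005,0,0,0.14,0.5,0,0,0.001,0,0,0.28,0.5,0,0,0.001,0,0,0.42,0.5,0,0,0.0015,0,0,0.56,0.5,0,0,0.002,0,0,0.7,0.5,0,0,0.002,0,0,0.84,0.5,0,0,0.0025,0,0,1,0.5,0,0,0.0025,0,0,1,0.5]
}}

```text
time: 25.15
tool_pos: [514.1, -30.9, 111.4]
tcp_rot: [3.141, -0.001, -0.77]
contact_force: [-2.3, -0.3, 2.7]
grip_width: 55.1
```

```bash
python3 - <<'E'
from h import *
o=get_obs();print(o['tool_pos'],o['tcp_rot'],o['contact_force'],o['moment'],o['grip_width'],o['joint_positions'].round(2))
c,im=snap('wrist','w18')
E
```

```text
[514.13560661 -30.88337627 111.40136472] [ 3.14140053e+00 -5.80836872e-04 -7.69570256e-01] [-2.31231691 -0.31617758  2.6661618 ] [ 0.05612231  0.38514916 -0.05266738] 55.06352877570836 [-0.21  0.47  1.73 -0.    0.94  2.13]
```

View pics/w18.png

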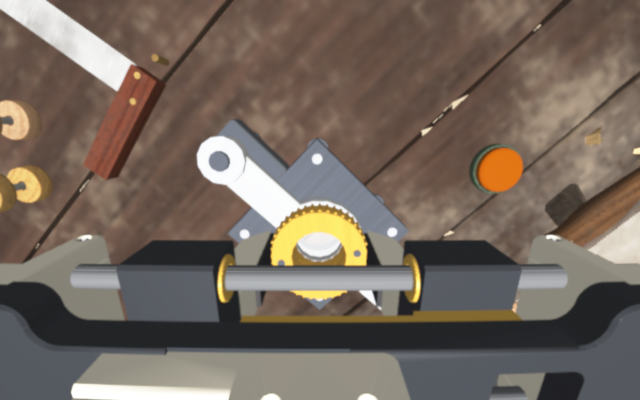

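Emit:
{"method": "carry_out", "body": {
  "moves": [0,0,0.0005,0,0,0.1,0.5,0,0,0.0005,0,0,0.2,0.5,0,0,0.001,0,0,0.3,0.5,0,0,0.001,0,0,0.4,0.5,0,0,0.0015,0,0,0.5,0.5,0,0,0.0015,0,0,0.6,0.5,0,0,0.0015,0,0,0.667,0.5,0,0,0.0015,0,0,0.667,0.5]
}}

```text
time: 26.0
tool_pos: [514.2, -30.9, 110.9]
tcp_rot: [-3.141, -0.001, -1.114]
contact_force: [-0.9, 0.3, 3.8]
grip_width: 55.1
```

```bash
python3 - <<'E'
from h import *
o=get_obs();print(o['tool_pos'],o['tcp_rot'],o['contact_force'],o['moment'],o['grip_width'],o['joint_positions'].round(2))
E
```

```text
[514.23429314 -30.91763949 110.86065065] [-3.14138956e+00 -7.49020162e-04 -1.11353676e+00] [-0.87952131  0.32116497  3.83691095] [0.26435033 0.35042393 0.0021613 ] 55.07407343771569 [-0.21  0.47  1.73 -0.    0.94  2.48]
```

Emit:
{"method": "carry_out", "body": {
  "moves": [0,0,0.0005,0,0,0.08,0.5,0,0,0.0005,0,0,0.16,0.5,0,0,0.001,0,0,0.24,0.5,0,0,0.001,0,0,0.32,0.5,0,0,0.0015,0,0,0.4,0.5,0,0,0.0015,0,0,0.48,0.5,0,0,0.0015,0,0,0.53,0.5,0,0,0.0015,0,0,0.53,0.5]
}}

```text
time: 26.8
tool_pos: [514.3, -30.9, 110.4]
tcp_rot: [-3.141, -0.001, -1.389]
contact_force: [-2.1, 1.5, 4.9]
grip_width: 55.2
```

```bash
python3 - <<'E'
from h import *
o=get_obs();print(o['tool_pos'],o['tcp_rot'],o['contact_force'],o['moment'],o['grip_width'],o['joint_positions'].round(2))
c,im=snap('wrist','w19')
E
```

```text
[514.28833683 -30.88867283 110.38595378] [-3.14106373e+00 -7.29332231e-04 -1.38893600e+00] [-2.06640968  1.52241178  4.9250868 ] [0.30921929 0.46629973 0.12747069] 55.16586546426038 [-0.21  0.47  1.73 -0.    0.94  2.75]
```

View pics/w19.png

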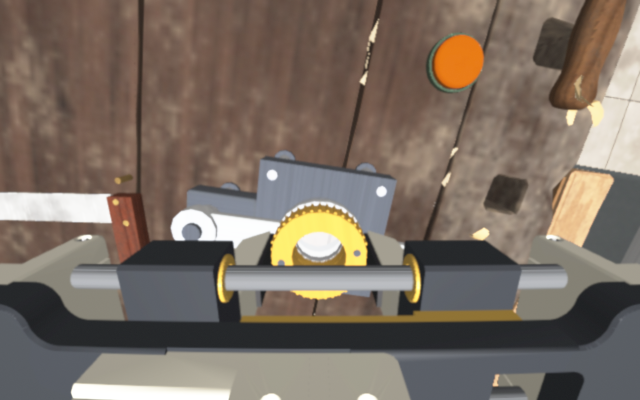

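Emit:
{"method": "carry_out", "body": {
  "moves": [0,0,0,0,0,0,0.7,0,0,0,0,0,0,0.7,0,0,0,0,0,0,0.7,0,0,-0.01,0,0,0,0.7,0,0,-0.04,0,0,0,0.7,0,0,-0.12,0,0,0,0.7,0,0,-0.24,0,0,0,0.7,0,0,-0.24,0,0,0,0.7]
}}

```text
time: 27.65
tool_pos: [517.5, -31.5, 213.3]
tcp_rot: [-3.129, -0.006, -1.388]
contact_force: [0.7, 0.2, 0.1]
grip_width: 64.0
```

Emit:
{"method": "carry_out", "body": {
  "moves": [-0.12,0,-0.05,0,0,-0.25,0.7,-0.12,0,-0.05,0,0,-0.5,0.7,-0.12,0,-0.05,0,0,-0.75,0.7,-0.12,0,-0.05,0,0,-1,0.7,-0.12,0,-0.05,0,0,-1,0.7,-0.12,0,-0.05,0,0,-1,0.7,-0.12,0,-0.05,0,0,-1,0.7,-0.12,0,-0.05,0,0,-1,0.7]
}}

```text
time: 28.45
tool_pos: [508.6, 15.7, 233.1]
tcp_rot: [-3.134, -0.011, -0.866]
contact_force: [0.6, 0.8, 0.7]
grip_width: 64.3
```

```bash
python3 - <<'E'
from h import *
o=get_obs();print(o['tool_pos'],o['tcp_rot'],o['contact_force'],o['moment'],o['grip_width'],o['joint_positions'].round(2))
c,im=snap('wrist','w20')
snap('scene','s20',(230,150,390,270),5);snap('top','t20',(200,150,400,280),4)
E
```

```text
[508.55854221  15.68087214 233.08596248] [-3.13362424 -0.01107319 -0.86641858] [0.60559235 0.82785509 0.69150642] [0.10676748 0.02831151 0.00050584] 64.29045742665595 [-0.12  0.31  1.6  -0.    1.22  2.32]
```

View pics/w20.png

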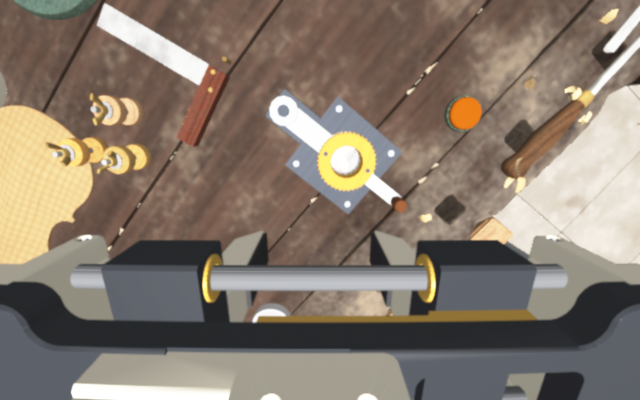

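View pics/s20.png

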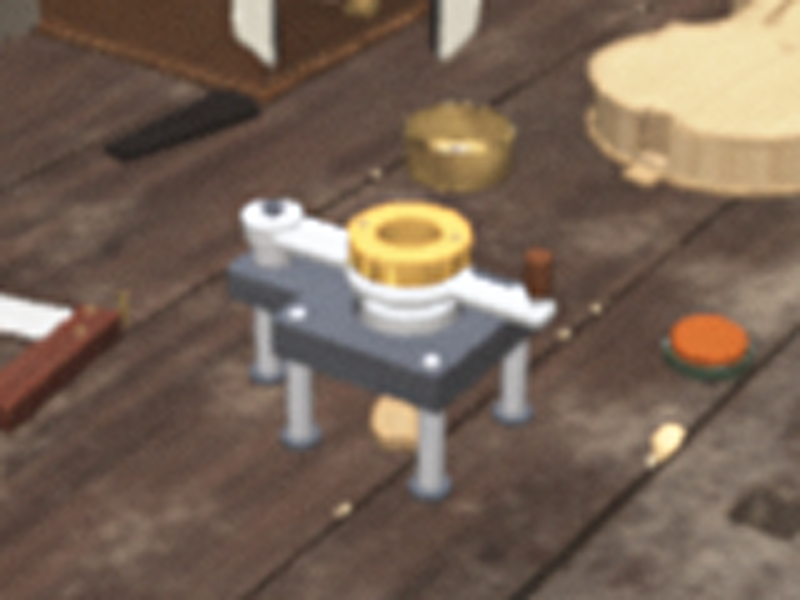

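View pics/t20.png

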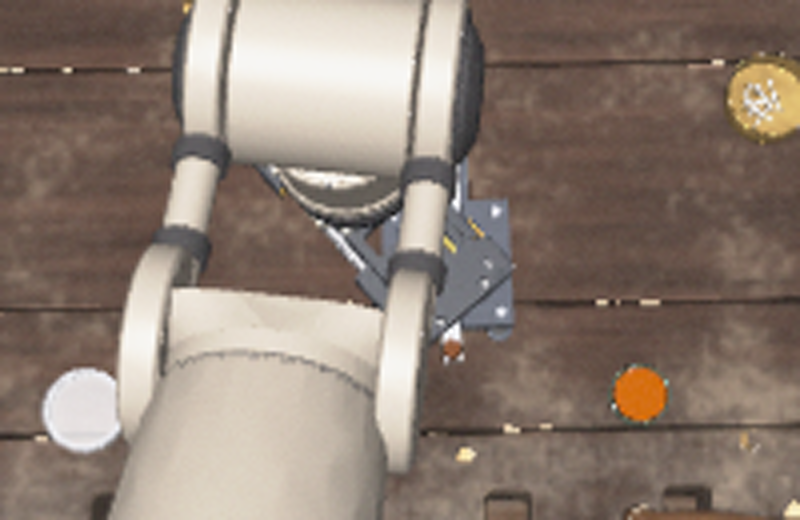

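```bash
python3 - <<'E'
from h import *
c0=get_calibration('wrist')
def load(n):
    d=np.load(f'pics/{n}.npz');c=dict(c0);c['cam_to_world']=d['T'];return d['im'],c
for n,zt in (('w14',114),('w20',108.8)):
    im,c=load(n);hsv=cv2.cvtColor(im,cv2.COLOR_RGB2HSV)
    yel=((hsv[...,0]>18)&(hsv[...,0]<34)&(hsv[...,1]>90)&(hsv[...,2]>150)).astype(np.uint8);yel[232:]=0;yel[:,:220]=0
    cs,_=cv2.findContours(yel,cv2.RETR_CCOMP,cv2.CHAIN_APPROX_NONE)
    k=max(cs,key=cv2.contourArea);w=np.array([onz(c,p[0],zt) for p in k.astype(float)])[:,:2].astype(np.float32);e=cv2.fitEllipse(w)
    ring=np.array(e[0]);print(n,'ring',ring.round(1),np.round(e[1],1))
    for q in cs:
        if 2<=cv2.contourArea(q)<40:
            p=q.reshape(-1,2).mean(0);P=onz(c,p,zt)[:2]; v=P-ring
            if 15<np.linalg.norm(v)<26: print('dot',p.round(1),np.linalg.norm(v).round(1),np.degrees(np.arctan2(v[1],v[0])).round(1))
    kn=((hsv[...,0]<16)&(hsv[...,1]>120)&(hsv[...,2]>110)).astype(np.uint8);kn[232:]=0
    cs,_=cv2.findContours(kn,cv2.RETR_EXTERNAL,cv2.CHAIN_APPROX_NONE)
    for q in cs:
        if cv2.contourArea(q)>8:
            P=onz(c,cv2.minEnclosingCircle(q)[0],112)[:2];v=P-ring
            if 55<np.linalg.norm(v)<85: print('knob',P.round(1),np.linalg.norm(v).round(1),np.degrees(np.arctan2(v[1],v[0])).round(1))
    g=cv2.cvtColor(im,cv2.COLOR_RGB2GRAY);m=(g>190).astype(np.uint8)
    nn,l,s,ce=cv2.connectedComponentsWithStats(m[:232]);S=[]
    for i in range(1,nn):
        if 12<s[i,4]<120:
            P=onz(c,ce[i],70)[:2]
            if 45<np.linalg.norm(P-ring)<60:S.append(P)
    print('screws',np.round(S,1).tolist(),np.mean(S,0).round(1))
    cv2.imwrite(f'pics/{n}r.png',cv2.resize(im[80:240,260:430],None,fx=4,fy=3.7,interpolation=cv2.INTER_CUBIC)[:,:,::-1])
E
```

```text
w14 ring [513.8 -28.7] [54.3 55.2]
dot [314.4 161.5] 22.0 173.6
dot [321.3 102. ] 22.0 -6.4
knob [444.6 -30.7] 69.3 -178.3
screws [[552.0, -64.7], [549.6, 9.5], [477.8, -66.9], [475.6, 7.3]] [513.7 -28.7]
w20 ring [514.2 -29.6] [54.6 55.4]
dot [367.3 170.3] 22.2 -161.4
dot [325.5 153.5] 21.5 19.0
knob [444.7 -32.1] 69.6 -177.9
screws [[551.7, -64.9], [477.6, -67.0], [549.7, 9.3], [475.4, 7.4]] [513.6 -28.8]
```

View pics/w20r.png

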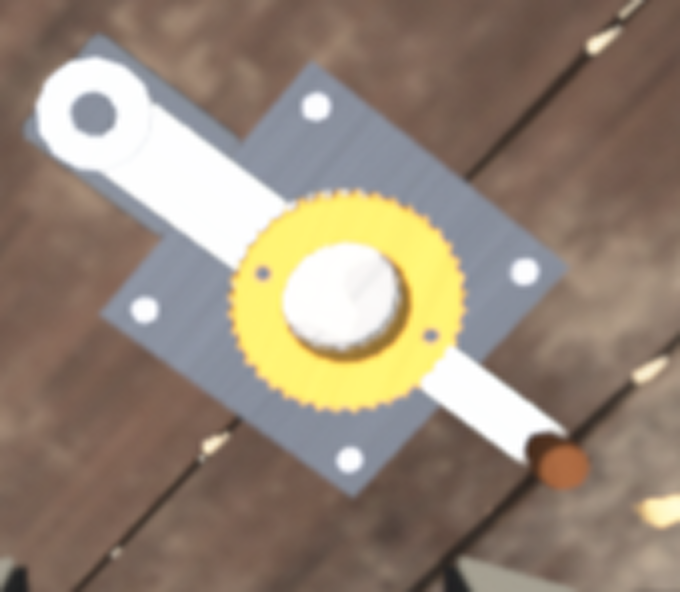

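```bash
python3 - <<'E'
from h import *
print(delta([445.5,-31.8,180],[np.pi,0,0]))
E
```

```text
(array([-0.0132,  0.1981,  0.131 ]), array([-0.0051, -0.0264, -1.6529]))
```

Emit:
{"method": "carry_out", "body": {
  "moves": [-0.013,0.198,0.131,0,0,-1,0.35,-0.013,0.198,0.131,0,0,-1,0.35,-0.013,0.198,0.131,0,0,-1,0.35,-0.013,0.198,0.131,0,0,-1,0.35,-0.013,0.198,0.131,0,0,-1,0.35,-0.013,0.198,0.131,0,0,-1,0.35,-0.013,0.198,0.131,0,0,-1,0.35,-0.013,0.198,0.131,0,0,-1,0.35]
}}

```text
time: 29.4
tool_pos: [445.7, -31.7, 180.0]
tcp_rot: [-3.14, -0.014, -0.343]
contact_force: [-0.1, 0.3, 0.8]
grip_width: 32.3
```

```bash
python3 - <<'E'
from h import *
print(delta([445.5,-31.8,180],[np.pi,0,0.01]))
E
```

```text
(array([-0.0004,  0.0005,  0.0001]), array([ 0.002 , -0.0263, -0.6732]))
```

Emit:
{"method": "carry_out", "body": {
  "moves": [0,0,0,0.002,-0.026,-0.25,0.35,0,0,0,0.002,-0.026,-0.5,0.35,0,0,0,0.002,-0.026,-0.673,0.35,0,0,0,0.002,-0.026,-0.673,0.35,0,0,0,0.002,-0.026,-0.673,0.35,0,0,0,0.002,-0.026,-0.673,0.35,0,0,0,0.002,-0.026,-0.673,0.35,0,0,0,0.002,-0.026,-0.673,0.35]
}}

```text
time: 30.2
tool_pos: [445.7, -31.7, 180.1]
tcp_rot: [3.142, -0.0, 0.009]
contact_force: [-0.0, 0.1, -0.2]
grip_width: 32.1
```

```bash
cat > chk.py <<'E'
from h import *
import sys
o=get_obs();print(o['time'],o['tool_pos'],o['tcp_rot'],o['contact_force'])
zt=108.8;c,im=snap('wrist',sys.argv[1]);hsv=cv2.cvtColor(im,cv2.COLOR_RGB2HSV)
yel=((hsv[...,0]>18)&(hsv[...,0]<34)&(hsv[...,1]>90)&(hsv[...,2]>150)).astype(np.uint8);yel[232:]=0;yel[:,:220]=0
cs,_=cv2.findContours(yel,cv2.RETR_CCOMP,cv2.CHAIN_APPROX_NONE)
k=max(cs,key=cv2.contourArea);w=np.array([onz(c,p[0],zt) for p in k.astype(float)])[:,:2].astype(np.float32);e=cv2.fitEllipse(w)
ring=np.array(e[0]);print('ring',ring.round(1),np.round(e[1],1))
D=[]
for q in cs:
    if 2<=cv2.contourArea(q)<40:
        p=q.reshape(-1,2).mean(0);P=onz(c,p,zt)[:2]; v=P-ring
        if 15<np.linalg.norm(v)<26: D.append(P);print('dot',p.round(1),np.degrees(np.arctan2(v[1],v[0])).round(1))
print('dotmid',np.mean(D,0).round(2))
kn=((hsv[...,0]<16)&(hsv[...,1]>120)&(hsv[...,2]>110)).astype(np.uint8);kn[232:]=0
cs,_=cv2.findContours(kn,cv2.RETR_EXTERNAL,cv2.CHAIN_APPROX_NONE)
for q in cs:
    if cv2.contourArea(q)>8:
        P=onz(c,cv2.minEnclosingCircle(q)[0],112)[:2];v=P-ring
        if 55<np.linalg.norm(v)<85: print('knob',P.round(1))
g=cv2.cvtColor(im,cv2.COLOR_RGB2GRAY);m=(g>190).astype(np.uint8)
nn,l,s,ce=cv2.connectedComponentsWithStats(m[:232]);S=[]
for i in range(1,nn):
    if 12<s[i,4]<120:
        P=onz(c,ce[i],70)[:2]
        if 45<np.linalg.norm(P-ring)<60:S.append(P)
print('screws',np.mean(S,0).round(2),len(S))
E
python3 chk.py w21
```

```text
30.2 [445.72947187 -31.70380564 180.05295135] [ 3.14157035e+00 -2.20696692e-04  9.12184396e-03] [-0.0162569   0.12638859 -0.23227335]
ring [513.9 -29.5] [54.2 55.3]
dot [328. 159.] -160.6
dot [309.4 101.9] 18.7
dotmid [513.9  -29.65]
knob [444.6 -32.1]
screws [511.67 -17.22] 5
```

Emit:
{"method": "carry_out", "body": {
  "moves": [0,0.003,0.1,0,0,0,0.35,0,0.003,0.14,0,0,0,0.35,0,0.003,0.16,0,0,0,0.35,0,0.003,0.16,0,0,0,0.35,0,0.003,0.16,0,0,0,0.25,0,0.003,0.16,0,0,0,0.2,0,0.003,0.16,0,0,0,0.2,0,0.003,0.16,0,0,0,0.2]
}}

```text
time: 31.05
tool_pos: [446.1, -33.0, 116.6]
tcp_rot: [3.141, -0.001, 0.009]
contact_force: [-0.4, -0.9, 0.1]
grip_width: 18.3
```

Emit:
{"method": "carry_out", "body": {
  "moves": [0,-0.002,0,0,0,0,0.2,0,-0.003,0,0,0,0,0.2,0,-0.005,0,0,0,0,0.2,0,-0.007,0,0,0,0,0.2,0,-0.009,0,0,0,0,0.2,0,-0.01,0,0,0,0,0.2,0,-0.01,0,0,0,0,0.2,0,-0.01,0,0,0,0,0.2]
}}

```text
time: 31.85
tool_pos: [446.0, -29.6, 116.6]
tcp_rot: [3.14, -0.001, 0.01]
contact_force: [-0.5, -5.2, 0.5]
grip_width: 18.5
```

Now at 5 N; push on to reach the stop as firmly as before.

Emit:
{"method": "carry_out", "body": {
  "moves": [0,-0.001,0,0,0,0,0.2,0,-0.002,0,0,0,0,0.2,0,-0.003,0,0,0,0,0.2,0,-0.004,0,0,0,0,0.2,0,-0.005,0,0,0,0,0.2,0,-0.005,0,0,0,0,0.2,0,-0.005,0,0,0,0,0.2,0,-0.005,0,0,0,0,0.2]
}}

```text
time: 32.65
tool_pos: [446.0, -29.3, 116.7]
tcp_rot: [3.137, -0.001, 0.01]
contact_force: [-1.9, -12.1, -0.2]
grip_width: 18.6
```

Same position and force as the first time at the stop. Back off, lift, check.

Emit:
{"method": "carry_out", "body": {
  "moves": [0,0.004,0,0,0,0,0.2,0,0.006,0,0,0,0,0.25,0,0.006,0,0,0,0,0.35,0,0.006,-0.02,0,0,0,0.35,0,0.006,-0.06,0,0,0,0.35,0,0.006,-0.14,0,0,0,0.35,0,0.006,-0.16,0,0,0,0.35,0,0.006,-0.16,0,0,0,0.35]
}}

```text
time: 33.45
tool_pos: [446.7, -31.3, 182.0]
tcp_rot: [3.136, -0.005, 0.011]
contact_force: [0.3, 1.2, 0.2]
grip_width: 32.1
```

```bash
python3 chk.py w22; python3 -c "
from h import *
snap('scene','s22',(200,130,400,280),4)"
```

```text
33.45 [446.73051431 -31.29047286 182.04715807] [ 3.13648022 -0.00450606  0.01050282] [0.34495387 1.21093586 0.23024556]
ring [513.9 -28.8] [54.3 55.3]
dot [326.6 160.5] -161.4
dot [308.7 104. ] 18.7
dotmid [513.84 -28.75]
knob [444.5 -30.9]
screws [511.66 -17.06] 5
```

View pics/w22.png

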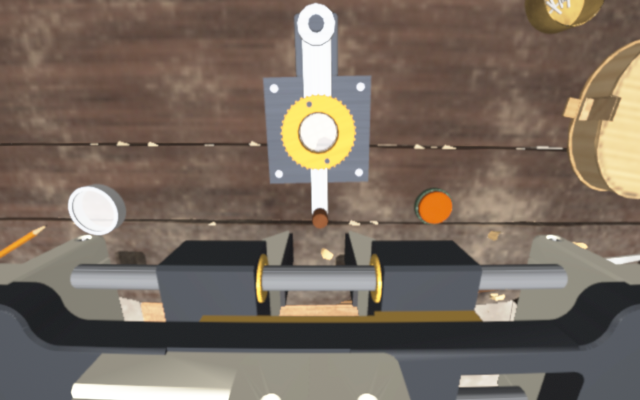

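View pics/s22.png

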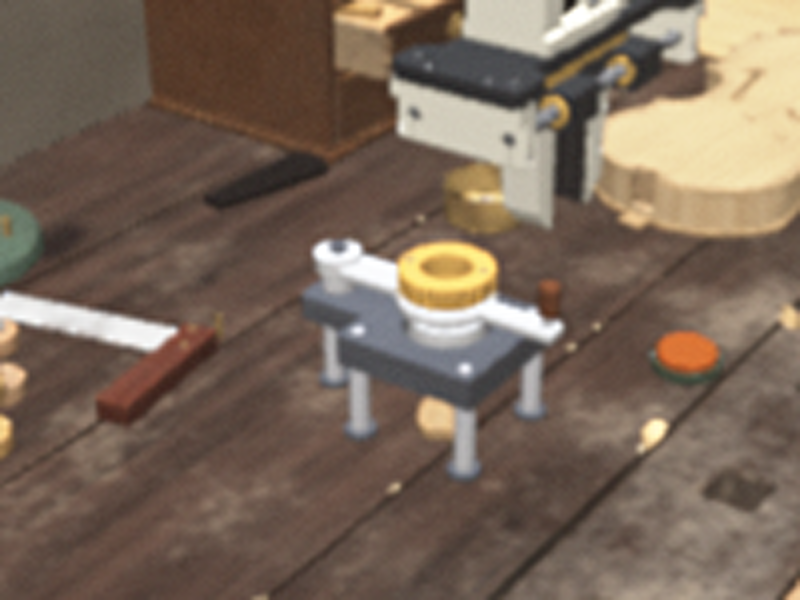

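```bash
python3 -c "
from plant import *
print(close_job())"
```

```text
the job is handed in; nothing more can be done
None
```

The stand magnifier is back together: the small lens is seated flat in the recess, the arm is closed on its stop, and the ring is screwed down snug. I handed it in at about 33.5 s, with the gripper raised clear of everything.

- **Lens:** I held it by its upper edge, lowered it to the ledge at a TCP height of 88 mm with almost no contact force, and then released it. The scene and wrist pictures showed it flat and centred.
- **Arm:** I pushed the knob until the stop pushed back at about 12 N.
- **Ring:** I turned it clockwise 2.70 rad in one grip. The resisting torque was about 0 at 2.43 rad and 0.13 N m at the end. The two dots on the ring also show a turn of 154.7° (2.70 rad), inside the snug range of 2.56 to 2.86 rad. I did not measure the clamping force directly, and I took the start as fully unscrewed because the ring's apparent size in the picture fitted that height.

**One check failed and was mended:** after I released the ring, the arm was about 0.9 mm off its stop at the ring, probably pulled by the gripper. Part of the screwing may therefore have been done with the arm slightly open. I pushed the knob back to the stop, again at 12 N, and the ring is now centred over the recess to within 0.2 mm with its turn unchanged.

**A disagreement between readings:** the wrist camera placed things about 1 to 1.5 mm off from where the fingers met them. I allowed for this when placing the lens and gripping the ring.

The large lens, rosin cake and pin tin were not touched.

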